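# Open the vent window wider and start onions on the comal

## Task

The onions are about to be charred on the comal and it will smoke: lift the window stay off its pin, push the casement out and drop the stay's last hole, the one nearest its knob, fully down over the pin, and lay every onion half from the board flat on the floor of the comal, cut face down. Only when both are done, light the burner that the comal stands on: turn that burner's own knob counter-clockwise until it has clicked past its stiff spot and leave it there. Leave the other knob off and the comal, the kettle and everything else where they are.

Things in the scene. Friction and masses are not known exactly. Their poses are not given: they have to be found in the camera images.
- stove: white enamel two-burner stovetop on the counter, 360 mm deep (x), 640 mm wide (y), deck top 12 mm up; origin under its centre, x away from the robot. Burners at y = +190 mm (left) and -190 mm (right), each with a black grate, top 42 mm above the counter. Its two knobs stand on the deck at x = -80 mm, y = +45 mm (left burner) and -45 mm (right burner)
- comal: black clay comal, a round shallow griddle 240 mm across on one of the two burners (left or right, by chance; the kettle is on the other), 1.5 kg; origin at the centre of its underside. Its flat floor is 12 mm above the origin and about 97 mm in radius; the sloping rim is 22 mm high
- pin (a point): upright brass pin, 7 mm thick, round tip, on the window sill about 0.13 m above the counter; this point is on its axis at a seated stay bar's mid-height, 11.5 mm below the tip. The window stands square to the world axes, x outwards; the sill ends 27 mm on the robot's side of the pin, the frame begins 12 mm beyond it and rises 0.36 m above the counter
- sash_hinge (a point): point on the sash's upright hinge axis at stay height, 35 mm farther out (+x) and 130 mm to the right (-y) of the pin. The stay is pivoted on the sash's bottom rail 220 mm along the sash from this axis and 30 mm in from it towards the room; it swings level about that pivot and its free end can be raised up to 0.7 rad
- sash (a joint): opening of the small casement sash (280 mm wide, 200 mm tall, white, glazed), rad, 0 shut, positive outwards: from its hinge it runs along x, y = sin, cos of this angle. It rubs (0.2 N m), so it stays where it is left. About 0.26 at the start with hole 1 on the pin; 0.785 with hole 4 on the pin, give or take 0.03 of play
- stay (a joint): angle to which the stay bar is raised about its pivot, rad: 0 level, as when a hole is fully down over the pin; positive with the knob end up; falls back to level by its own weight. If it lies on top of the pin instead it reads about 0.06 or more
- stay_knob (a point): grip point of the brass knob standing up at the free end of the stay, 225 mm from the pivot; knob 15 mm thick, from 2.5 to 30.5 mm above the bar's mid-height, this point 26.5 mm above it. The bar below is 24 mm wide, 5 mm thick, so keep fingertips above the bar
- stay_hole4 (a point): centre of the last of the stay's four holes, the one nearest the knob, 176 mm from the pivot and 49 mm from the knob. The holes, 13 mm wide, lie on the bar's centre line, 22 mm apart; hole 1, 110 mm from the pivot, is on the pin at the start
- knob_left (a joint): angle of the left stove knob (left burner), rad: 0 off, as at the start; positive counter-clockwise from above; stop at 1.65. Stiff (0.04 N m); a sprung cam resists from about 0.75 (peak 0.11 N m), clicks over at 1.1 and is free again at about 1.45
- knob_right (a joint): angle of the right stove knob (right burner), same in all ways
- knob_left_grip (a point): on the left knob's axis at the height to grip: its finger bar, 40 mm long, 13 mm wide, runs along the stove's x at angle 0 and turns with the knob; this point is 4 mm below the bar's top and 22 mm above the round skirt's top (skirt 42 mm across)
- knob_right_grip (a point): the same on the right knob
- onion1: half of a small white onion, all alike: dome 44 mm across, 34 mm tall, with a root stub on top, 0.05 kg; cut face down at the start, origin at the centre of the cut face, z out of the dome; sides upright from 4 to 15 mm above the cut face. Three to five halves are present; an absent one reads None
- onion2: half of a small white onion, all alike: dome 44 mm across, 34 mm tall, with a root stub on top, 0.05 kg; cut face down at the start, origin at the centre of the cut face, z out of the dome; sides upright from 4 to 15 mm above the cut face. Three to five halves are present; an absent one reads None
- onion3: half of a small white onion, all alike: dome 44 mm across, 34 mm tall, with a root stub on top, 0.05 kg; cut face down at the start, origin at the centre of the cut face, z out of the dome; sides upright from 4 to 15 mm above the cut face. Three to five halves are present; an absent one reads None
- onion4: half of a small white onion, all alike: dome 44 mm across, 34 mm tall, with a root stub on top, 0.05 kg; cut face down at the start, origin at the centre of the cut face, z out of the dome; sides upright from 4 to 15 mm above the cut face. Three to five halves are present; an absent one reads None
- onion5: half of a small white onion, all alike: dome 44 mm across, 34 mm tall, with a root stub on top, 0.05 kg; cut face down at the start, origin at the centre of the cut face, z out of the dome; sides upright from 4 to 15 mm above the cut face. Three to five halves are present; an absent one reads None
- board: wooden chopping board left of the stove, 300 x 190 x 16 mm, fixed, where the onion halves start; origin under its centre
- kettle: stainless kettle on the other burner, 140 mm across, 102 mm tall to the shoulder with a handle to 161 mm and a spout with flip-up cover reaching 115 mm from the axis along its own -x; origin at the centre of its underside; bystander
- timer: white plastic kitchen timer with a dial, 62 mm across, 34 mm tall, on the deck between the burners; origin underneath; bystander
- garlic: whole garlic head, 46 mm across and 45 mm tall with a pointed neck, on the board; origin underneath; bystander, not to be cooked
- bowl: blue ceramic bowl, 150 mm across, right of the stove; bystander
- oil: green glass oil bottle, 60 mm across, 220 mm tall, right rear; bystander
- salt: small white salt jar, 54 mm across, 75 mm tall, left of the board; bystander
Mind the look-alikes: they are no part of the job. Leave any pink, purple or red look-alike of the onion4 alone.

How it is judged:
By the outcome, as a careful person would: the job done as asked, in the order asked, and still so for the second after the job is handed in, with the robot touching nothing.
Of onion1, onion2, onion3, onion4, onion5 only 3 to 5 are there at a start; the rules pass over those that are not, and their reading is None.
At some moment in a run one of onion1, onion2, onion3, onion4, onion5 may be knocked a few centimetres aside while the robot is not near it.
Once in a run the grip may slacken for a moment while it holds something.
It also fails if it takes over 210 s, if anything falls off the work surface, if the arm or the gripper's body presses on something with over 40 N, if the wrist force passes 120 N, or if a joint passes its speed limit or range.

## Robot

A 7-joint arm with a two-finger parallel gripper is mounted at the origin on the work surface. World frame = base frame: x ahead of the robot, y to its left, z up, the work surface at z = 0. Lengths are in m, angles in rad, forces in N, time in s.
With the tool pointing down it reaches from about 0.35 to 0.9 m from the base axis. Payload 8.1 kg.
Tool frame: the origin (TCP) lies on the centre line of the jaws, within the pads' length; the fingertips stand 22 mm ahead of it and the grasp point (between the pads) lies 3 mm ahead of it (finger_overhang is the distance from the TCP to the fingertips, in m); z points along the fingers, y is the line along which they close (so a half turn about z gives the same grasp; the last joint's range is limited). The gripper opens to 85 mm and grips with 20 to 120 N. Pads are 22 mm wide; open, the fingers measure 114 mm over their backs; the gripper's body (76 mm by 85 mm) begins 54 mm behind the grasp point. The pads swing forward as they close: fully open they stand 13 mm farther back than shut.
Start: joints at [1.123, 0.434, 0.025, 1.573, -0.012, 1.134, -0.075], TCP at [0.211, -0.588, 0.253] pointing down, gripper open.
Joint ranges: [-2.62, 2.62], [-0.44, 2.09], [-1.27, 1.32], [0.08, 2.57], [-1.32, 4.46], [0.12, 2], [-2.74, 2.74]. Speed limits (rad/s): [2.22, 2.22, 3.01, 3.01, 3.14, 3.14, 3.14].

## Interface

Orientations are given as a rotation vector (axis times angle).
In Python, from plant import sense, grab_frame, close_job, search_frame, pinpoint, finger_overhang gives the robot as it stands. The module is installed in compiled form; this text tells all that it offers.
- The arm moves only by the tool play_rows, never from a script. Its argument "increments" is a list of rows, each an object of numbers: "rx", "ry", "rz": the turn, a rotation vector about the tool's x, y, z in degrees; "tx", "ty", "tz": the shift along the tool's x, y, z in mm; "jaw": the finger opening in mm, from 0 to 85.4. A call has 1 to 20 rows; each row shifts and turns the commanded pose from where the row before left it, along the tool's axes as they then stand; what a row does not reach is not made up. A row lasts 1/10 s, in which the tool goes at most 50 mm and 8.59 degrees, less where a joint would pass 70% of its speed; a pose out of reach is approached as far as the arm can. A call is refused whole if a number of a shift passes 50 or a number of a turn 8.59, either way. A call with a gripper value outside its range is refused whole. The fingers move at their own pace and stop on an object; "squeeze" is the grip in N (left out, the last holds). Time passes only in rows, so rows that do not move let the fingers close. It gives the time, the measured TCP pose, the force, the opening and the grip force at its end, in the units of the state.
- sense(): the state, without advancing time (a new reading comes with each control period).
- grab_frame(name): name is "scene" or "top" or "wrist"; returns a dict with "img" (420x560x3 uint8, red, green, blue), "camera_matrix" (3x3 intrinsics, pixels), "rvec" (rotation vector, rad) and "tvec" (3), from world to camera coordinates, as OpenCV has them; the wrist camera has in their place "T_tool_cam" (4x4, takes a point from camera to tool coordinates, whose origin is the TCP and whose axes are the flange's). Camera axes: x right, y down, z forward; pixel columns grow to the right and rows downward; lengths in m; the calibration is good to about 2 mm. A picture is of the moment at which its call begins: read the wrist's pose just before it. There is no depth.
- close_job(): hands the job in; it is judged then, once.
Trained networks look in a picture, given as the dict that the camera call returned (one of the last four; its "shot" number tells which), for a name from the list of things; names that differ only in an ending like _2 or _b are one class to them, and where a whole thing is asked for, a point or a joint stands for the part that bears it (a point fixed in the world has none). Each returns a list of dicts, best first, with "score" (0 to 1); they miss things now and then, are a little off and sometimes report something else, mostly with a low value. They report only what shows in the picture. A call takes as long as a camera call. They do not tell look-alikes from the thing itself.
- search_frame(query, picture): "position" ([x, y, z] in m, in world coordinates, good to about 4 mm: the middle of the surface that is visible of it).
- pinpoint(query, picture): "position" ([x, y, z] in m, in world coordinates, good to about 4 mm: a listed point, or the origin of a listed thing).
The state is a dict: "clock": time; "qpos": joint angles; "dq": joint speeds; "joint_torque": joint torques, N m; "position": TCP position; "eef_rot": TCP orientation; "wrist_force": force on the tool from outside, world axes, zero at the start; "moment": the same for the moment, N m; "opening": opening from 0.0 (shut) to 1.0 (fully open); "grasp_force": force on a finger pad.
Only numpy, scipy, OpenCV 4.12 (cv2) and the standard library are available. Lean on these libraries where they do the work, as an engineer would, in place of code of your own. Each camera call takes 0.05 s, during which the arm holds its last target. There are 200 camera calls.

## Working session

There is one attempt and no reset: what is moved stays moved. The work goes in short steps, Python scripts to look and compute and a tool call to move; the robot and the scene stay as the last step left them, time stands still between calls to the robot, and variables do not carry over. Pictures are saved under pics/ and viewed, at most 16 in all, crops included, and the job is handed in when it is done.

Besides the shell and the picture viewer there is one more tool, called after "Call:" in YAML: its name, and indented under it one key for each argument. play_rows: Moves the arm, as the interface text tells. Its arguments: {"type":"object","properties":{"increments":{"type":"array","items":{"type":"object","properties":{"rx":{"type":"number"},"ry":{"type":"number"},"rz":{"type":"number"},"tx":{"type":"number"},"ty":{"type":"number"},"tz":{"type":"number"},"jaw":{"type":"number"}}}},"squeeze":{"type":"number"}},"required":["increments"]}

```bash
mkdir -p pics; ls; cat > h.py <<'E'
import numpy as np, cv2
from plant import *
from scipy.spatial.transform import Rotation as R
def save(f,n): cv2.imwrite('pics/'+n,f['img'][:,:,::-1])
def proj(f,p):
    return cv2.projectPoints(np.array(p,float).reshape(-1,1,3),np.array(f['rvec']),np.array(f['tvec']),np.array(f['camera_matrix']),None)[0].reshape(-1,2)
E
python3 - <<'E'
from h import *
s=sense(); print({k:np.round(v,3) for k,v in s.items()}); print(finger_overhang)
print(np.round(R.from_rotvec(s['eef_rot']).as_matrix(),3))
a=grab_frame('scene'); b=grab_frame('top'); save(a,'s0.png'); save(b,'t0.png')
for q in ['pin','sash_hinge','stay_knob','stay_hole4','knob_left_grip','knob_right_grip','onion1','comal','kettle','stove','board','garlic','timer','salt']:
    for n,f in(('s',a),('t',b)):
        r=pinpoint(q,f)
        print(q,n,[(round(d['score'],2),np.round(d['position'],3).tolist()) for d in r[:7]])
E
```

```text
pics
{'clock': np.float64(0.0), 'qpos': array([ 1.123,  0.435,  0.025,  1.574, -0.012,  1.134, -0.075]), 'dq': array([ 0.001, -0.   , -0.001,  0.   ,  0.   ,  0.   ,  0.001]), 'joint_torque': array([-1.0000e-03, -6.7048e+01,  1.0240e+00, -3.1622e+01,  1.5000e-02,
        1.2000e-02,  0.0000e+00]), 'position': array([ 0.211, -0.588,  0.253]), 'eef_rot': array([-3.093e+00, -5.390e-01,  1.000e-03]), 'wrist_force': array([-0.076, -0.388,  0.019]), 'moment': array([-0.003,  0.004,  0.002]), 'grasp_force': np.float64(0.0), 'opening': np.float64(1.0)}
0.022
[[ 0.941  0.338 -0.001]
 [ 0.338 -0.941  0.001]
 [-0.    -0.002 -1.   ]]
pin s [(0.97, [0.674, -0.06, 0.131])]
pin t [(0.81, [0.679, -0.06, 0.131])]
sash_hinge s [(0.78, [0.708, -0.192, 0.13])]
sash_hinge t [(0.77, [0.712, -0.194, 0.126])]
stay_knob s [(0.51, [0.607, -0.152, 0.156])]
stay_knob t [(0.92, [0.61, -0.153, 0.156])]
stay_hole4 s [(0.82, [0.637, -0.12, 0.131]), (0.52, [0.496, -0.105, 0.006])]
stay_hole4 t [(0.59, [0.639, -0.114, 0.134]), (0.36, [0.552, 0.508, -0.002])]
knob_left_grip s [(0.53, [0.497, -0.106, 0.002]), (0.5, [0.
[... 800 characters left out ...]
1, 0.505, 0.001])]
comal t [(0.57, [0.488, -0.292, 0.042])]
kettle s [(0.81, [0.499, 0.092, 0.04])]
kettle t [(0.83, [0.505, 0.093, 0.042])]
stove s [(0.67, [0.496, -0.104, 0.006])]
stove t [(0.56, [0.495, -0.106, 0.004])]
board s [(0.67, [0.492, 0.347, 0.002])]
board t [(0.72, [0.494, 0.347, -0.001])]
garlic s [(0.72, [0.624, 0.388, 0.013])]
garlic t [(0.65, [0.411, 0.401, 0.016]), (0.6, [0.497, 0.31, 0.015]), (0.5, [0.622, 0.387, 0.015]), (0.35, [0.639, -0.116, 0.133])]
timer s [(0.65, [0.559, -0.088, 0.014])]
timer t [(0.78, [0.558, -0.089, 0.017])]
salt s [(0.65, [0.555, 0.505, 0.004])]
salt t [(0.84, [0.552, 0.508, 0.001]), (0.66, [0.495, 0.352, -0.004]), (0.48, [0.416, -0.058, 0.044])]
```

View pics/s0.png

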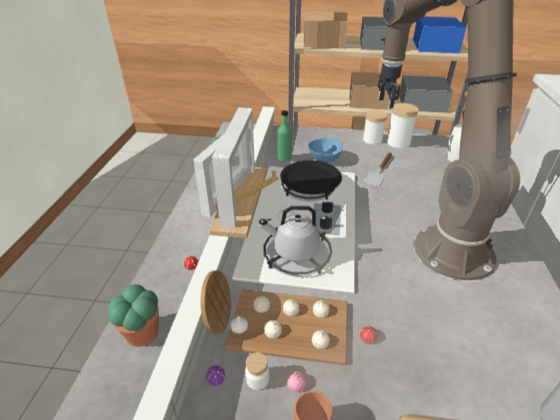

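View pics/t0.png

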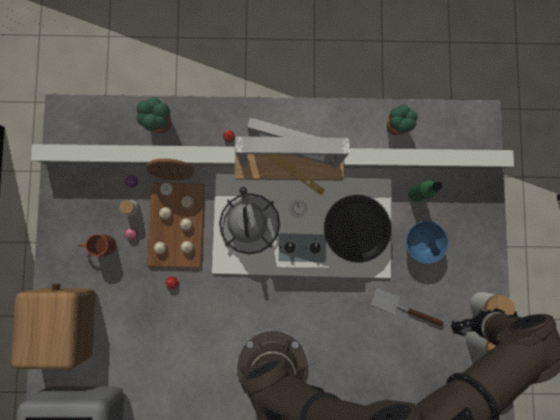

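```bash
python3 - <<'E'
from h import *
a=grab_frame('scene'); b=grab_frame('top')
for q in ['onion1']:
    for n,f in(('s',a),('t',b)):
        for d in pinpoint(q,f):
            p=proj(f,d['position'])[0]; print(n,round(d['score'],2),np.round(d['position'],3).tolist(),np.round(p))
c=b['img']
E
```

```text
s 0.82 [0.288, 0.359, 0.002] [368. 337.]
s 0.73 [0.494, 0.311, 0.012] [291. 311.]
s 0.71 [0.534, 0.387, 0.017] [272. 332.]
s 0.7 [0.411, 0.4, 0.02] [320. 341.]
s 0.68 [0.648, 0.518, -0.002] [216. 379.]
s 0.68 [0.638, -0.118, 0.128] [264. 183.]
s 0.65 [0.573, 0.308, 0.018] [262. 305.]
s 0.54 [0.418, 0.306, 0.016] [319. 311.]
s 0.52 [0.46, 0.506, -0.004] [296. 384.]
s 0.47 [0.819, 0.166, 0.002] [192. 264.]
t 0.67 [0.532, 0.386, 0.012] [166. 214.]
t 0.66 [0.82, 0.162, -0.001] [230. 136.]
t 0.65 [0.65, 0.514, 0.001] [132. 181.]
t 0.6 [0.576, 0.31, 0.014] [187. 201.]
t 0.54 [0.462, 0.505, 0.0] [133. 233.]
t 0.5 [0.288, 0.359, -0.008] [172. 282.]
t 0.48 [0.41, 0.403, 0.014] [160. 248.]
t 0.46 [0.494, 0.312, 0.015] [186. 224.]
t 0.45 [0.419, 0.308, 0.018] [186. 245.]
```

```bash
python3 - <<'E'
import cv2,numpy as np
s=cv2.imread('pics/s0.png')
a=cv2.resize(s[285:365,220:360],(800,457),interpolation=3)[:, :]
w=cv2.resize(s[100:240,180:360],None,fx=4,fy=4,interpolation=3)
a=cv2.resize(a,(500,286)); cv2.imwrite('pics/c0.png',a); cv2.imwrite('pics/c1.png',w)
E
```

```text
(no output)
```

View pics/c0.png

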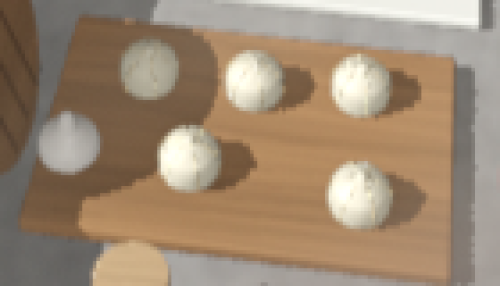

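View pics/c1.png

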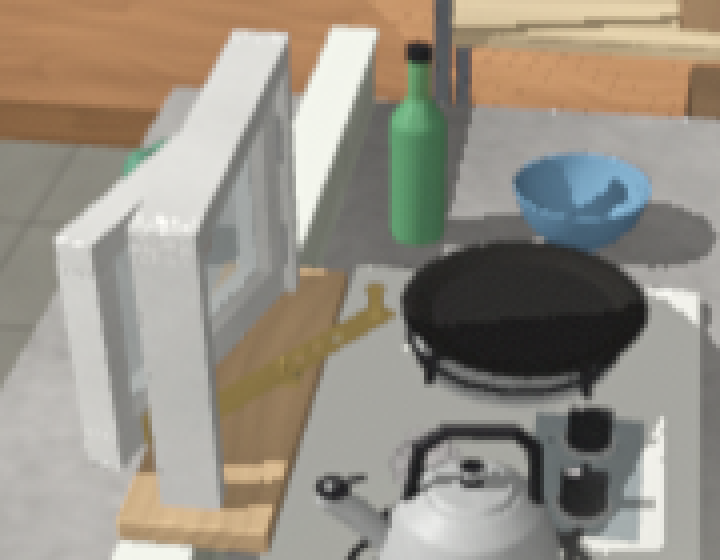

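Scene: white halves at (262,305), (291,311), (319,311), (272,332) and (320,341). The pointed one at (239,324) is the garlic. The red, pink and purple look-alikes at (368,337), (296,384), (216,379) and (192,264) are off the board. The comal is on the right burner, so its knob is the right one. Window first.

Call:
play_rows:
  increments:
    - {"rz": -7.08, "tz": -10, "jaw": 45}
    - {"rz": -7.08, "tz": -10}
    - {"rz": -7.08, "tz": -10}
    - {"rz": -7.08, "tz": -10}
    - {"rz": -7.08, "tz": -10}
    - {"tx": 41.8, "ty": 5.6}
    - {"tx": 41.8, "ty": 5.6}
    - {"tx": 41.8, "ty": 5.6}
    - {"tx": 41.8, "ty": 5.6}
    - {"tx": 41.8, "ty": 5.6}
    - {"tx": 41.8, "ty": 5.6}
    - {"tx": 41.8, "ty": 5.6}
    - {"tx": 41.8, "ty": 5.6}
    - {"tx": 41.8, "ty": 5.6}
    - {"tx": 41.8, "ty": 5.6}
    - {"tx": 41.8, "ty": 5.6}
    - {"tx": 41.8, "ty": 5.6}
    - {"tx": 41.8, "ty": 5.6}
    - {"tx": 41.8, "ty": 5.6}
    - {}

```text
schema error: expected keys rx, ry, rz, tx, ty, tz, jaw
```

```bash
cat >> h.py <<'E'
def st():
    s=sense(); M=R.from_rotvec(s['eef_rot']).as_matrix()
    print('t',round(float(s['clock']),1),'pos',np.round(s['position'],4),'psi',round(np.degrees(np.arctan2(M[1,0],M[0,0])),2),'z',np.round(M[:,2],3),'F',np.round(s['wrist_force'],1),'op',round(float(s['opening']),3),'g',round(float(s['grasp_force']),1),'q',np.round(s['qpos'],2))
    return np.array(s['position']),M
def pp(q,f,k=3):
    for d in pinpoint(q,f)[:k]: print(q,round(d['score'],2),np.round(d['position'],4))
def dl(x,y,z):
    p,M=st(); print('tool delta mm',np.round(M.T@(np.array([x,y,z])-p)*1000,1))
E
python3 - <<'E'
from h import *
st(); w=grab_frame('wrist'); save(w,'w1.png'); t=grab_frame('scene')
for q in ['stay_knob','pin','stay_hole4']: pp(q,w,2); pp(q,t,2)
E
```

```text
t 1.7 pos [ 0.2112 -0.5882  0.2533] psi 19.75 z [-0. -0. -1.] F [-0.3  0.1  0.3] op 1.001 g 0.0 q [ 1.12  0.43  0.02  1.57 -0.01  1.13 -0.08]
stay_knob 0.7 [ 0.4847 -0.2913  0.0421]
stay_knob 0.51 [ 0.6089 -0.1519  0.1568]
pin 0.57 [ 0.678  -0.0625  0.1317]
pin 0.33 [ 0.6048 -0.1497  0.1565]
stay_hole4 0.56 [ 0.6362 -0.1218  0.1289]
```

View pics/w1.png

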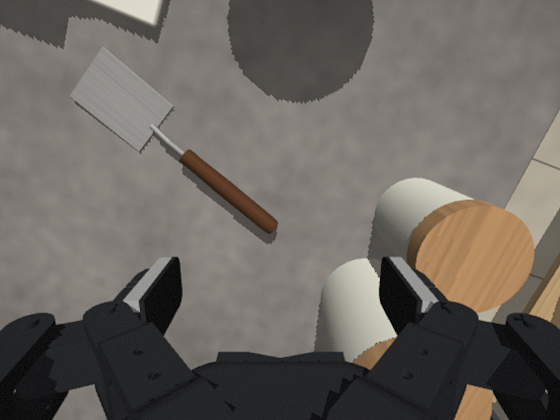

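Call:
play_rows:
  increments:
    - {"rx": 0, "ry": 0, "rz": 0, "tx": 0, "ty": 0, "tz": -25, "jaw": 85}
    - {"rx": 0, "ry": 0, "rz": 0, "tx": 0, "ty": 0, "tz": -25, "jaw": 85}
    - {"rx": 0, "ry": 0, "rz": -7.08, "tx": 0, "ty": 0, "tz": 0, "jaw": 45}
    - {"rx": 0, "ry": 0, "rz": -7.08, "tx": 0, "ty": 0, "tz": 0, "jaw": 45}
    - {"rx": 0, "ry": 0, "rz": -7.08, "tx": 0, "ty": 0, "tz": 0, "jaw": 45}
    - {"rx": 0, "ry": 0, "rz": -7.08, "tx": 0, "ty": 0, "tz": 0, "jaw": 45}
    - {"rx": 0, "ry": 0, "rz": -7.08, "tx": 0, "ty": 0, "tz": 0, "jaw": 45}
    - {"rx": 0, "ry": 0, "rz": 0, "tx": 45, "ty": 6, "tz": 0, "jaw": 45}
    - {"rx": 0, "ry": 0, "rz": 0, "tx": 45, "ty": 6, "tz": 0, "jaw": 45}
    - {"rx": 0, "ry": 0, "rz": 0, "tx": 45, "ty": 6, "tz": 0, "jaw": 45}
    - {"rx": 0, "ry": 0, "rz": 0, "tx": 45, "ty": 6, "tz": 0, "jaw": 45}
    - {"rx": 0, "ry": 0, "rz": 0, "tx": 45, "ty": 6, "tz": 0, "jaw": 45}
    - {"rx": 0, "ry": 0, "rz": 0, "tx": 45, "ty": 6, "tz": 0, "jaw": 45}
    - {"rx": 0, "ry": 0, "rz": 0, "tx": 45, "ty": 6, "tz": 0, "jaw": 45}
    - {"rx": 0, "ry": 0, "rz": 0, "tx": 45, "ty": 6, "tz": 0, "jaw": 45}
    - {"rx": 0, "ry": 0, "rz": 0, "tx": 45, "ty": 6, "tz": 0, "jaw": 45}
    - {"rx": 0, "ry": 0, "rz": 0, "tx": 45, "ty": 6, "tz": 0, "jaw": 45}
    - {"rx": 0, "ry": 0, "rz": 0, "tx": 45, "ty": 6, "tz": 0, "jaw": 45}
    - {"rx": 0, "ry": 0, "rz": 0, "tx": 45, "ty": 6, "tz": 0, "jaw": 45}
    - {"rx": 0, "ry": 0, "rz": 0, "tx": 0, "ty": 0, "tz": 0, "jaw": 45}

```text
clock: 4.1
position: [0.5826, -0.1787, 0.3031]
eef_rot: [-2.775, -1.466, -0.006]
wrist_force: [-0.8, 0.3, 0.2]
opening: 0.526
grasp_force: 0.0
```

```bash
python3 - <<'E'
from h import *
st(); w=grab_frame('wrist'); save(w,'w2.png'); t=grab_frame('top')
for q in ['stay_knob','pin','stay_hole4']: pp(q,w,2); pp(q,t,2)
dl(.609,-.1525,.30)
E
```

```text
t 4.1 pos [ 0.5826 -0.1787  0.3031] psi 55.7 z [ 0.002  0.004 -1.   ] F [-0.8  0.3  0.2] op 0.526 g 0.0 q [ 0.43  0.4  -0.31  1.52  0.12  1.24 -0.5 ]
stay_knob 0.6 [ 0.61   -0.1536  0.1566]
stay_knob 0.6 [ 0.6095 -0.154   0.1507]
pin 0.71 [ 0.6719 -0.0593  0.1297]
pin 0.77 [ 0.6753 -0.0575  0.1321]
stay_hole4 0.65 [ 0.6424 -0.1142  0.1341]
t 4.5 pos [ 0.5783 -0.1875  0.3035] psi 55.03 z [ 0.    -0.001 -1.   ] F [-0.4  0.6  0.2] op 0.528 g 0.0 q [ 0.44  0.39 -0.31  1.52  0.12  1.24 -0.49]
tool delta mm [46.3  5.1  3.5]
```

View pics/w2.png

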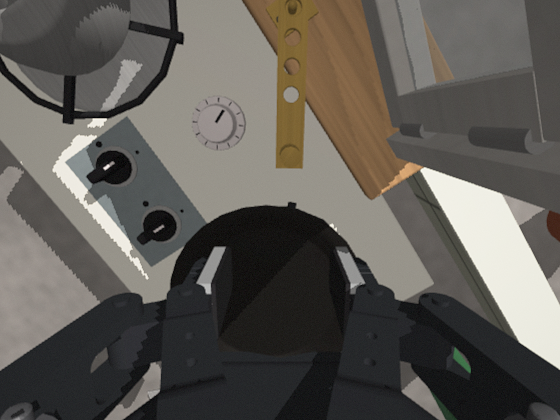

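The wrist picture shows the stay knob at (289,153), the holes up to (292,37), and the pin near (293,8).

Call:
play_rows:
  increments:
    - {"rx": 0, "ry": 0, "rz": 0, "tx": 12, "ty": 1.5, "tz": 15, "jaw": 45}
    - {"rx": 0, "ry": 0, "rz": 0, "tx": 12, "ty": 1.5, "tz": 15, "jaw": 45}
    - {"rx": 0, "ry": 0, "rz": 0, "tx": 12, "ty": 1, "tz": 15, "jaw": 45}
    - {"rx": 0, "ry": 0, "rz": 0, "tx": 10, "ty": 1, "tz": 15, "jaw": 45}
    - {"rx": 0, "ry": 0, "rz": 0, "tx": 0, "ty": 0, "tz": 0, "jaw": 45}
    - {"rx": 0, "ry": 0, "rz": 0, "tx": 0, "ty": 0, "tz": 0, "jaw": 45}
    - {"rx": 0, "ry": 0, "rz": 0, "tx": 0, "ty": 0, "tz": 0, "jaw": 45}

```text
clock: 5.2
position: [0.6094, -0.1519, 0.2438]
eef_rot: [2.784, 1.453, 0.001]
wrist_force: [-1.2, -0.4, -0.1]
opening: 0.527
grasp_force: 0.0
```

```bash
python3 - <<'E'
from h import *
p,M=st(); w=grab_frame('wrist'); save(w,'w3.png')
for q in ['stay_knob','pin','stay_hole4']: pp(q,w,2)
dl(.6095,-.153,.161)
T=w['T_tool_cam'];K=w['camera_matrix']
print(np.round(T,4).tolist())
# predicted pixels for points
for P in [(.6095,-.153,.1615),(.676,-.06,.1425)]:
    c=np.linalg.inv(T)@np.r_[M.T@(np.array(P)-p),1]; print(P,np.round(K@c[:3]/c[2])[:2])
E
```

```text
t 5.2 pos [ 0.6094 -0.1519  0.2438] psi 55.12 z [ 0.001 -0.001 -1.   ] F [-1.2 -0.4 -0.1] op 0.527 g 0.0 q [ 0.37  0.47 -0.31  1.56  0.15  1.14 -0.58]
stay_knob 0.59 [ 0.6121 -0.1547  0.1586]
stay_knob 0.21 [ 0.4117 -0.0591  0.0483]
pin 0.82 [ 0.6725 -0.0581  0.1307]
stay_hole4 0.69 [ 0.6354 -0.1155  0.1261]
stay_hole4 0.28 [ 0.5581 -0.0827  0.0134]
t 5.4 pos [ 0.6094 -0.1519  0.244 ] psi 55.1 z [ 0.001 -0.    -1.   ] F [-0.7  0.4 -0.8] op 0.532 g 0.0 q [ 0.37  0.47 -0.31  1.56  0.15  1.14 -0.58]
tool delta mm [-0.8  0.7 83. ]
[[0.0007, -0.9646, -0.2639, 0.0684], [1.0, 0.0008, -0.0003, 0.0008], [0.0005, -0.2639, 0.9646, -0.1202], [0.0, 0.0, 0.0, 1.0]]
(0.6095, -0.153, 0.1615) [280. 227.]
(0.676, -0.06, 0.1425) [282.  39.]
```

View pics/w3.png

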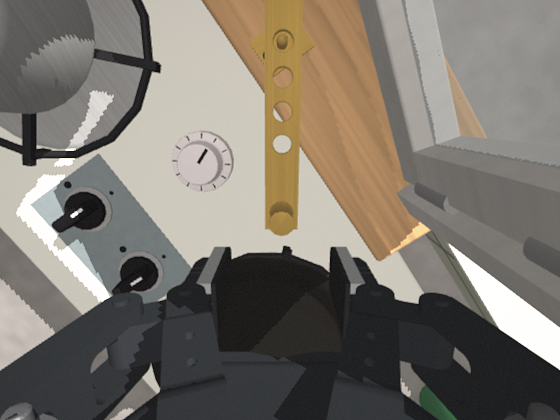

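```bash
cat >> h.py <<'E'
def ray(f,p,M,px,z):
    T=np.array(f['T_tool_cam']);K=np.array(f['camera_matrix'])
    d=M@T[:3,:3]@np.linalg.solve(K,[px[0],px[1],1.]); o=p+M@T[:3,3]
    return o+d*(z-o[2])/d[2]
E
python3 - <<'E'
from h import *
p,M=st(); w=grab_frame('wrist'); print(np.allclose(w['img'].shape,0))
im=w['img'][20:260,230:340]; cv2.imwrite('pics/c3.png',cv2.resize(im[:,:,::-1],None,fx=2.4,fy=2.4,interpolation=2))
for n,px,z in [('knob',(281,219),.1615),('h4',(282,144),.1335),('h3',(282.5,111),.1335),('h2',(283,77),.1335),('pintip',(282.5,40),.1425)]:
    print(n,np.round(ray(w,p,M,px,z),4))
E
```

```text
t 5.4 pos [ 0.6094 -0.1519  0.244 ] psi 55.1 z [ 0.001 -0.    -1.   ] F [-0.7  0.4 -0.8] op 0.532 g 0.0 q [ 0.37  0.47 -0.31  1.56  0.15  1.14 -0.58]
False
knob [ 0.6129 -0.1491  0.1615]
h4 [ 0.6393 -0.1125  0.1335]
h3 [ 0.652  -0.0948  0.1335]
h2 [ 0.6644 -0.0775  0.1335]
pintip [ 0.6756 -0.0606  0.1425]
```

View pics/c3.png

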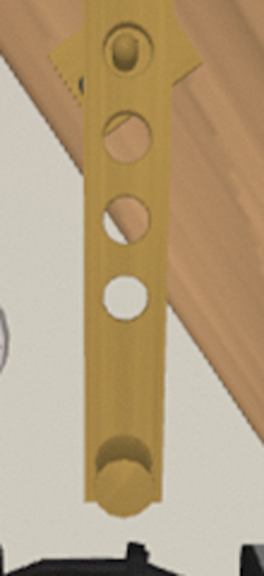

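Call:
play_rows:
  increments:
    - {"rx": 0, "ry": 0, "rz": 0, "tx": 1, "ty": 1, "tz": 20, "jaw": 45}
    - {"rx": 0, "ry": 0, "rz": 0, "tx": 0, "ty": 0, "tz": 20, "jaw": 45}
    - {"rx": 0, "ry": 0, "rz": 0, "tx": 0, "ty": 0, "tz": 20, "jaw": 45}
    - {"rx": 0, "ry": 0, "rz": 0, "tx": 0, "ty": 0, "tz": 15, "jaw": 45}
    - {"rx": 0, "ry": 0, "rz": 0, "tx": 0, "ty": 0, "tz": 8, "jaw": 45}
    - {"rx": 0, "ry": 0, "rz": 0, "tx": 0, "ty": 0, "tz": 0, "jaw": 45}
    - {"rx": 0, "ry": 0, "rz": 0, "tx": 0, "ty": 0, "tz": 0, "jaw": 5}
    - {"rx": 0, "ry": 0, "rz": 0, "tx": 0, "ty": 0, "tz": 0, "jaw": 5}
    - {"rx": 0, "ry": 0, "rz": 0, "tx": 0, "ty": 0, "tz": 0, "jaw": 5}
    - {"rx": 0, "ry": 0, "rz": 0, "tx": 0, "ty": 0, "tz": 0, "jaw": 5}
    - {"rx": 0, "ry": 0, "rz": 0, "tx": 0, "ty": 0, "tz": 0, "jaw": 5}
    - {"rx": 0, "ry": 0, "rz": 0, "tx": 0, "ty": 0, "tz": 0, "jaw": 5}
    - {"rx": 0, "ry": 0, "rz": 0, "tx": 0, "ty": 0, "tz": 0, "jaw": 5}
    - {"rx": 0, "ry": 0, "rz": 0, "tx": 0, "ty": 0, "tz": 0, "jaw": 5}
  squeeze: 40

```text
clock: 6.85
position: [0.6108, -0.1509, 0.1604]
eef_rot: [2.785, 1.454, 0.001]
wrist_force: [0.7, 1.0, 0.8]
opening: 0.157
grasp_force: 39.0
```

```bash
python3 - <<'E'
from h import *
st()
# plan knob path: angles of sash th, raise a
P=np.array([.676,-.060]);H=P+[.035,-.130]
from scipy.optimize import brentq,fsolve
def piv(t): return H+.222036*np.array([np.sin(t-.13552*1),np.cos(t-.13552)])
def piv(t): return H+.22*np.array([np.sin(t),np.cos(t)])+.03*np.array([-np.cos(t),np.sin(t)])
for h,l in ((1,.11),(4,.176)):
    t=brentq(lambda t:np.linalg.norm(piv(t)-P)-l,.0,1.2); d=(P-piv(t))/l
    for a in (0,.1,.25): print(h,'th',round(t,3),'a',a,'knob',np.round(piv(t)+d*(.225*np.cos(a)-.0265*np.sin(a)),4),'zup',round(.225*np.sin(a)+.0265*(np.cos(a)-1),4),'psi',round(np.degrees(np.arctan2(-d[1],-d[0])),1))
    if h==4:
      for a in (0,.06,.1,.15,.2,.25,.3): # hole 4 over pin while raised, position exact
        t=brentq(lambda t:np.linalg.norm(piv(t)-P)-.176*np.cos(a),.0,1.2); d=(P-piv(t));d/=np.linalg.norm(d)
        print(a,round(t,3),np.round(piv(t)+d*(.225*np.cos(a)-.0265*np.sin(a)),4),'zup',round(.225*np.sin(a)+.0265*(np.cos(a)-1),4),round(np.degrees(np.arctan2(-d[1],-d[0])),1))
E
```

```text
t 6.8 pos [ 0.6108 -0.1509  0.1604] psi 55.16 z [ 0.  0. -1.] F [0.7 1.  0.8] op 0.157 g 39.0 q [ 0.36  0.55 -0.3   1.65  0.19  0.97 -0.61]
1 th 0.261 a 0 knob [ 0.6103 -0.1544] zup 0.0 psi 55.2
1 th 0.261 a 0.1 knob [ 0.6125 -0.1513] zup 0.0223 psi 55.2
1 th 0.261 a 0.25 knob [ 0.618  -0.1433] zup 0.0548 psi 55.2
4 th 0.788 a 0 knob [ 0.6287 -0.0729] zup 0.0 psi 15.3
4 th 0.788 a 0.1 knob [ 0.6324 -0.0719] zup 0.0223 psi 15.3
4 th 0.788 a 0.25 knob [ 0.6418 -0.0694] zup 0.0548 psi 15.3
0 0.788 [ 0.6287 -0.0729] zup 0.0 15.3
0.06 0.785 [ 0.6304 -0.0726] zup 0.0134 15.4
0.1 0.781 [ 0.6316 -0.0725] zup 0.0223 15.7
0.15 0.773 [ 0.6333 -0.0724] zup 0.0333 16.2
0.2 0.762 [ 0.6351 -0.0724] zup 0.0442 16.8
0.25 0.747 [ 0.637  -0.0724] zup 0.0548 17.7
0.3 0.729 [ 0.6391 -0.0725] zup 0.0653 18.7
```

Call:
play_rows:
  increments:
    - {"rx": 0, "ry": 0, "rz": 0, "tx": 0.5, "ty": 0, "tz": -5.5, "jaw": 5}
    - {"rx": 0, "ry": 0, "rz": 0, "tx": 0.8, "ty": 0, "tz": -5.5, "jaw": 5}
    - {"rx": 0, "ry": 0, "rz": 0, "tx": 1, "ty": 0, "tz": -5.5, "jaw": 5}
    - {"rx": 0, "ry": 0, "rz": 0, "tx": 1.2, "ty": 0, "tz": -5.5, "jaw": 5}
    - {"rx": 0, "ry": 0, "rz": 0, "tx": 1.4, "ty": 0, "tz": -5.5, "jaw": 5}
    - {"rx": 0, "ry": 0, "rz": 0, "tx": 1.5, "ty": 0, "tz": -5.5, "jaw": 5}
    - {"rx": 0, "ry": 0, "rz": 0, "tx": 1.7, "ty": 0, "tz": -5.5, "jaw": 5}
    - {"rx": 0, "ry": 0, "rz": 0, "tx": 1.7, "ty": 0, "tz": -5.5, "jaw": 5}
    - {"rx": 0, "ry": 0, "rz": 0, "tx": 0, "ty": 0, "tz": 0, "jaw": 5}
    - {"rx": 0, "ry": 0, "rz": 0, "tx": 0, "ty": 0, "tz": 0, "jaw": 5}
    - {"rx": 0, "ry": 0, "rz": 0, "tx": 0, "ty": 0, "tz": 0, "jaw": 5}

```text
clock: 7.95
position: [0.6162, -0.143, 0.2041]
eef_rot: [-2.785, -1.454, 0.0]
wrist_force: [0.0, -0.6, -2.1]
opening: 0.158
grasp_force: 39.3
```

```bash
python3 - <<'E'
from h import *
p,M=st(); w=grab_frame('wrist'); save(w,'w4.png')
E
```

```text
t 8.0 pos [ 0.6162 -0.143   0.2041] psi 55.15 z [-0.  0. -1.] F [ 0.  -0.6 -2.1] op 0.158 g 39.3 q [ 0.35  0.51 -0.3   1.59  0.17  1.06 -0.61]
```

View pics/w4.png

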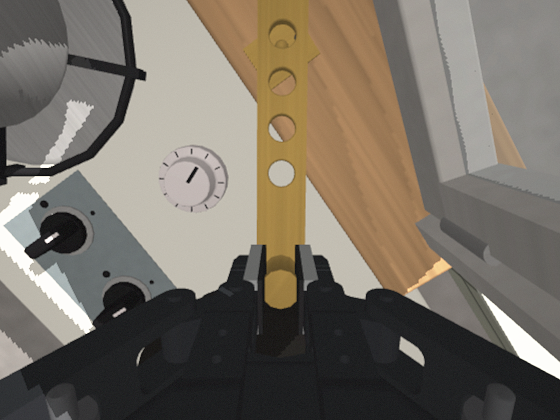

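The stay is up clear of the pin: the tip is at (281,45), seen below hole 1, and the knob is firmly between the pads. Now pushing out.

Call:
play_rows:
  increments:
    - {"rx": 0, "ry": 0, "rz": 3.84, "tx": 6.8, "ty": -2.7, "tz": 0, "jaw": 5}
    - {"rx": 0, "ry": 0, "rz": 3.84, "tx": 6.6, "ty": -3.2, "tz": 0, "jaw": 5}
    - {"rx": 0, "ry": 0, "rz": 3.84, "tx": 6.3, "ty": -3.6, "tz": 0, "jaw": 5}
    - {"rx": 0, "ry": 0, "rz": 3.84, "tx": 6.1, "ty": -4, "tz": 0, "jaw": 5}
    - {"rx": 0, "ry": 0, "rz": 3.84, "tx": 5.8, "ty": -4.4, "tz": 0, "jaw": 5}
    - {"rx": 0, "ry": 0, "rz": 3.84, "tx": 5.5, "ty": -4.8, "tz": 0, "jaw": 5}
    - {"rx": 0, "ry": 0, "rz": 3.84, "tx": 5.2, "ty": -5.2, "tz": 0, "jaw": 5}
    - {"rx": 0, "ry": 0, "rz": 3.84, "tx": 4.8, "ty": -5.5, "tz": 0, "jaw": 5}
    - {"rx": 0, "ry": 0, "rz": 3.84, "tx": 4.4, "ty": -5.8, "tz": 0, "jaw": 5}
    - {"rx": 0, "ry": 0, "rz": 3.84, "tx": 4, "ty": -6.1, "tz": 0, "jaw": 5}
    - {"rx": 0, "ry": 0, "rz": 0, "tx": 0, "ty": 0, "tz": 0, "jaw": 5}
    - {"rx": 0, "ry": 0, "rz": 0, "tx": 0, "ty": 0, "tz": 0, "jaw": 5}
    - {"rx": 0, "ry": 0, "rz": 0, "tx": 0, "ty": 0, "tz": 0, "jaw": 5}

```text
clock: 9.3
position: [0.6328, -0.072, 0.2043]
eef_rot: [-3.108, -0.46, -0.001]
wrist_force: [2.0, 1.0, -2.8]
opening: 0.155
grasp_force: 39.2
```

```bash
python3 - <<'E'
from h import *
p,M=st(); w=grab_frame('wrist'); save(w,'w5.png')
dl(.6351,-.0724,.2044)
T=w['T_tool_cam'];K=w['camera_matrix']
for P in [(.676,-.06,.1425),(.676,-.06,.131)]:
    c=np.linalg.inv(T)@np.r_[M.T@(np.array(P)-p),1]; print(P,np.round(K@c[:3]/c[2])[:2])
E
```

```text
t 9.3 pos [ 0.6328 -0.072   0.2043] psi 16.84 z [ 0.001  0.    -1.   ] F [ 2.   1.  -2.8] op 0.155 g 39.2 q [ 0.13  0.5  -0.15  1.59  0.08  1.05 -1.32]
t 9.3 pos [ 0.6328 -0.0721  0.2043] psi 16.81 z [ 0.001  0.    -1.   ] F [ 1.1  0.9 -3. ] op 0.155 g 39.2 q [ 0.13  0.5  -0.15  1.59  0.08  1.05 -1.32]
tool delta mm [ 2.1  1.  -0.1]
(0.676, -0.06, 0.1425) [283. 160.]
(0.676, -0.06, 0.131) [283. 158.]
```

View pics/w5.png

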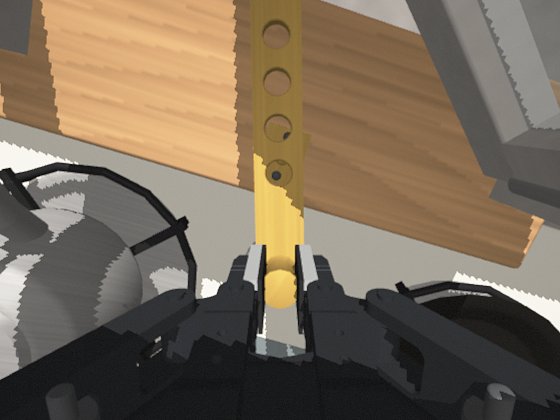

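```bash
python3 - <<'E'
from h import *
p,M=st(); w=grab_frame('wrist')
T=np.array(w['T_tool_cam']);K=w['camera_matrix']
for z in (.160,.166,.170): 
    print(np.round([ray(w,p,M,q,z) for q in [(278.5,173),(278,128),(277,82),(276.5,35)]],4).tolist())
g=cv2.cvtColor(w['img'],cv2.COLOR_RGB2GRAY)[155:192:2,258:300:2]; print(g)
E
```

```text
t 9.3 pos [ 0.6328 -0.0721  0.2043] psi 16.81 z [ 0.001  0.    -1.   ] F [ 1.1  0.9 -3. ] op 0.155 g 39.2 q [ 0.13  0.5  -0.15  1.59  0.08  1.05 -1.32]
[[0.6713, -0.0591, 0.16], [0.6922, -0.0525, 0.16], [0.7121, -0.046, 0.16], [0.7312, -0.0401, 0.16]]
[[0.6722, -0.0588, 0.166], [0.6924, -0.0525, 0.166], [0.7116, -0.0462, 0.166], [0.73, -0.0405, 0.166]]
[[0.6729, -0.0586, 0.17], [0.6926, -0.0525, 0.17], [0.7113, -0.0464, 0.17], [0.7292, -0.0408, 0.17]]
[[155 117 119 126 123 119 119 119 116 121 118 118 120 123 124 122 122 121
  122 120 119]
 [210 201 114 125 121 117 120 119 119 121 118 121 119 123 122 122 121 118
  121 122 120]
 [208 208 189 124 124 121 120 120 108 102  96  99 109 123 124 122 122 121
  124 120 119]
 [209 210 111 124 123 120 111  87  98  91  97  99  88  90 113 125 123 121
  122 123 116]
 [208 208 111 124 123 101  90 115 112 114  89  90  89  87  88 103 124 122
  123 119 117]
 [208 206 209 175 108  93 113 110 113 114 113 101  97 104 114  97 109 120
  121 121 118]
 [207 206 204 211 118 114 113 112 112 115 110 110 111 112 114 111  90 123
  121 119 118]
 [207 207 204 195  87
[... 347 characters left out ...]
4 206 115 109 112  57  58  58  55  76 114 111 111 113 103 114
  123 121 116]
 [206 206 203 208 180 106 111 109  66  55  72 114 112 110 111 112  95 123
  120 119 118]
 [205 205 203 207 206 155 112 113 110 113 112 114 112 109 112 101 114 122
  123 119 117]
 [206 206 202 207 209 201 142 113 113 111 111 111 110 110 103 115 123 122
  122 118 115]
 [204 204 203 208 208 206 208 189 142 108 114 107 110 101 116 122 122 120
  121 118 117]
 [203 204 203 207 209 203 205 204 208 211 212 157 149 124 123 122 120 122
  123 118 119]
 [205 204 202 207 208 204 204 206 191 103 178 202 189 120 122 122 121 121
  121 120 114]
 [204 204 203 207 208 204 204 204 203 204 203 202 109 118 122 123 119 118
  123 120 116]]
```

Call:
play_rows:
  increments:
    - {"rx": 0, "ry": 0, "rz": 0, "tx": 1.7, "ty": 1.1, "tz": 0, "jaw": 5}
    - {"rx": 0, "ry": 0, "rz": 0, "tx": 1.6, "ty": 1.1, "tz": 0, "jaw": 5}
    - {"rx": 0, "ry": 0, "rz": 0, "tx": -0.9, "ty": 0, "tz": 5.5, "jaw": 5}
    - {"rx": 0, "ry": 0, "rz": 0.3, "tx": -0.9, "ty": 0, "tz": 5.5, "jaw": 5}
    - {"rx": 0, "ry": 0, "rz": 0.3, "tx": -0.8, "ty": 0, "tz": 5.5, "jaw": 5}
    - {"rx": 0, "ry": 0, "rz": 0.3, "tx": -0.8, "ty": 0, "tz": 5.5, "jaw": 5}
    - {"rx": 0, "ry": 0, "rz": 0, "tx": 0, "ty": 0, "tz": 0, "jaw": 5}
    - {"rx": 0, "ry": 0, "rz": 0, "tx": 0, "ty": 0, "tz": 0, "jaw": 5}

```text
clock: 10.2
position: [0.6331, -0.0743, 0.1823]
eef_rot: [3.111, 0.432, -0.0]
wrist_force: [-0.7, -0.9, -0.6]
opening: 0.151
grasp_force: 39.4
```

```bash
python3 - <<'E'
from h import *
p,M=st(); w=grab_frame('wrist')
cv2.imwrite('pics/c6.png',cv2.resize(w['img'][100:260,220:340,::-1],None,fx=3.6,fy=3.6,interpolation=2))
T=w['T_tool_cam'];K=w['camera_matrix']
for P in [(.676,-.06,.1425),(.676,-.06,.1486),(.676,-.06,.131)]:
    c=np.linalg.inv(T)@np.r_[M.T@(np.array(P)-p),1]; print(P,np.round(K@c[:3]/c[2])[:2])
E
```

```text
t 10.2 pos [ 0.6331 -0.0743  0.1823] psi 15.83 z [ 0. -0. -1.] F [-0.7 -0.9 -0.6] op 0.151 g 39.4 q [ 0.13  0.52 -0.15  1.62  0.09  1.01 -1.34]
(0.676, -0.06, 0.1425) [277. 165.]
(0.676, -0.06, 0.1486) [277. 167.]
(0.676, -0.06, 0.131) [277. 162.]
```

View pics/c6.png

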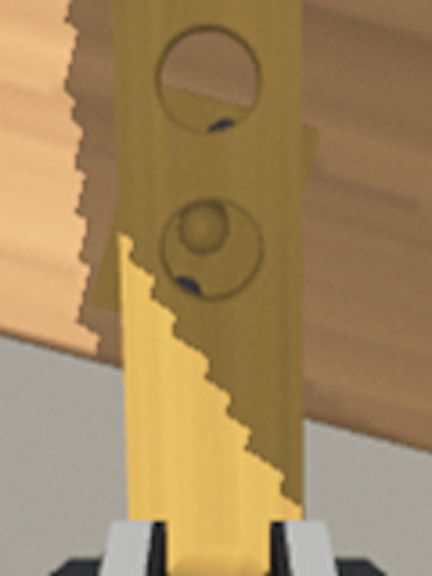

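Hole 4 at crop (212,248) encloses the pin tip at (203,228), about 1 mm from centred. A small shift, then lower.

Call:
play_rows:
  increments:
    - {"rx": 0, "ry": 0, "rz": 0, "tx": 0.9, "ty": -0.9, "tz": 0, "jaw": 5}
    - {"rx": 0, "ry": 0, "rz": 0, "tx": 0, "ty": 0, "tz": 0, "jaw": 5}
    - {"rx": 0, "ry": 0, "rz": 0, "tx": -0.6, "ty": 0, "tz": 4, "jaw": 5}
    - {"rx": 0, "ry": 0, "rz": 0, "tx": -0.6, "ty": 0, "tz": 4, "jaw": 5}
    - {"rx": 0, "ry": 0, "rz": 0, "tx": -0.6, "ty": 0, "tz": 4, "jaw": 5}
    - {"rx": 0, "ry": 0, "rz": 0, "tx": -0.5, "ty": 0, "tz": 4, "jaw": 5}
    - {"rx": 0, "ry": 0, "rz": 0, "tx": -0.3, "ty": 0, "tz": 3, "jaw": 5}
    - {"rx": 0, "ry": 0, "rz": 0, "tx": -0.3, "ty": 0, "tz": 2.5, "jaw": 5}
    - {"rx": 0, "ry": 0, "rz": 0, "tx": 0, "ty": 0, "tz": 0, "jaw": 5}
    - {"rx": 0, "ry": 0, "rz": 0, "tx": 0, "ty": 0, "tz": 0, "jaw": 5}

```text
clock: 11.25
position: [0.631, -0.0736, 0.1609]
eef_rot: [3.112, 0.433, 0.0]
wrist_force: [-2.1, 0.1, 0.5]
opening: 0.155
grasp_force: 39.0
```

```bash
python3 - <<'E'
from h import *
st()
E
```

```text
t 11.2 pos [ 0.631  -0.0736  0.1609] psi 15.86 z [ 0.  0. -1.] F [-2.1  0.1  0.5] op 0.155 g 39.0 q [ 0.13  0.54 -0.15  1.64  0.09  0.96 -1.34]
```

Call:
play_rows:
  increments:
    - {"rx": 0, "ry": 0, "rz": 0, "tx": 0, "ty": 0, "tz": 0, "jaw": 40}
    - {"rx": 0, "ry": 0, "rz": 0, "tx": 0, "ty": 0, "tz": 0, "jaw": 40}
    - {"rx": 0, "ry": 0, "rz": 0, "tx": 0, "ty": 0, "tz": 0, "jaw": 40}
    - {"rx": 0, "ry": 0, "rz": 0, "tx": 0, "ty": 0, "tz": 0, "jaw": 40}
    - {"rx": 0, "ry": 0, "rz": 0, "tx": 0, "ty": 0, "tz": -20, "jaw": 40}
    - {"rx": 0, "ry": 0, "rz": 0, "tx": 0, "ty": 0, "tz": -30, "jaw": 40}
    - {"rx": 0, "ry": 0, "rz": 0, "tx": 0, "ty": 0, "tz": -30, "jaw": 40}
    - {"rx": 0, "ry": 0, "rz": 0, "tx": -40, "ty": 0, "tz": -30, "jaw": 40}
    - {"rx": 0, "ry": 0, "rz": 5.3, "tx": -30, "ty": 0, "tz": -30, "jaw": 60}
    - {"rx": 0, "ry": 0, "rz": 5.3, "tx": 0, "ty": 0, "tz": 0, "jaw": 60}
    - {"rx": 0, "ry": 0, "rz": 5.3, "tx": 0, "ty": 0, "tz": 0, "jaw": 60}
    - {"rx": 0, "ry": 0, "rz": 0, "tx": 0, "ty": 0, "tz": 0, "jaw": 60}
    - {"rx": 0, "ry": 0, "rz": 0, "tx": 0, "ty": 0, "tz": 0, "jaw": 60}

```text
clock: 12.55
position: [0.5636, -0.0927, 0.3007]
eef_rot: [3.142, 0.003, -0.0]
wrist_force: [0.9, 0.1, -0.1]
opening: 0.703
grasp_force: 0.0
```

```bash
python3 - <<'E'
from h import *
p,M=st(); w=grab_frame('wrist'); s=grab_frame('scene')
for f in (w,s):
    for q in ['stay_knob','stay_hole4','pin']: pp(q,f,2)
a=cv2.resize(w['img'][0:300,130:430,::-1],(600,600),interpolation=2)[:, :]
T=w['T_tool_cam'];K=w['camera_matrix']
P=(.676,-.06,.1425);c=np.linalg.inv(T)@np.r_[M.T@(np.array(P)-p),1]; u=(K@c[:3]/c[2])[:2]; print(u)
x,y=map(int,u); a=w['img'][max(0,y-70):y+70,max(0,x-70):x+70,::-1]
b=s['img'][155:225,215:295,::-1]
cv2.imwrite('pics/c7.png',np.hstack([cv2.resize(a,(380,380),interpolation=2),cv2.resize(b,(400,380),interpolation=2)]))
E
```

```text
t 12.6 pos [ 0.5636 -0.0927  0.3007] psi 0.12 z [-0. -0. -1.] F [ 0.9  0.1 -0.1] op 0.703 g 0.0 q [ 0.15  0.32 -0.1   1.63  0.03  1.2  -1.53]
stay_knob 0.96 [ 0.6308 -0.0774  0.1572]
stay_hole4 0.56 [ 0.6729 -0.0627  0.1269]
pin 0.93 [ 0.6716 -0.0568  0.133 ]
stay_knob 0.68 [ 0.6267 -0.0719  0.1564]
stay_knob 0.58 [ 0.6761 -0.0613  0.1344]
stay_hole4 0.65 [ 0.6751 -0.0662  0.129 ]
stay_hole4 0.35 [ 0.5553 -0.0889  0.0128]
pin 0.68 [ 0.678  -0.0622  0.134 ]
[239.56995686  56.02863862]
```

View pics/c7.png

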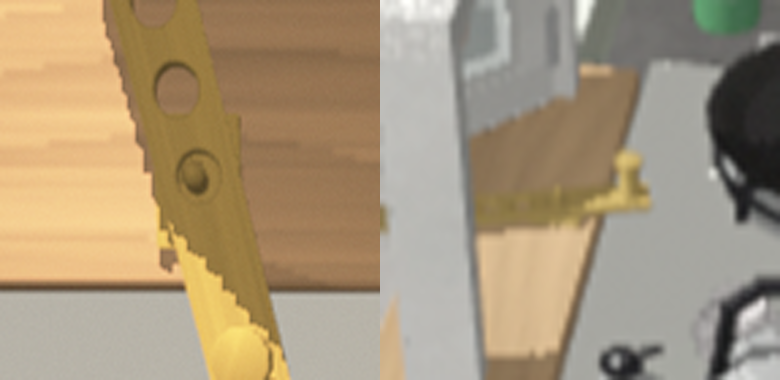

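Pin tip stands in hole 4 (crop (195,172)) and the bar is level at the right height; the stay is seated. Onions next.

```bash
cat >> h.py <<'E'
def onions():
    out=[]
    for n in ('top','scene'):
        f=grab_frame(n)
        for d in pinpoint('onion1',f):
            x=np.array(d['position'])
            if .02<abs(x[2]-.0)<.2 or .005<x[2]: out.append((n,round(d['score'],2),np.round(x,3).tolist()))
    for o in sorted(out,key=lambda o:(round(o[2][1],1),o[2][0])): print(o)
E
python3 - <<'E'
from h import *
st(); onions()
f=grab_frame('top'); pp('comal',f,1); f=grab_frame('scene'); pp('comal',f,1)
E
```

```text
t 12.9 pos [ 0.5636 -0.0928  0.3007] psi -0.03 z [-0. -0. -1.] F [0.3 0.4 0.2] op 0.705 g 0.0 q [ 0.15  0.32 -0.1   1.63  0.03  1.2  -1.54]
('scene', 0.81, [0.412, 0.307, 0.018])
('top', 0.69, [0.417, 0.308, 0.017])
('scene', 0.67, [0.494, 0.308, 0.016])
('top', 0.54, [0.496, 0.31, 0.014])
('top', 0.67, [0.573, 0.307, 0.017])
('scene', 0.52, [0.574, 0.312, 0.017])
('top', 0.59, [0.407, 0.401, 0.015])
('top', 0.61, [0.532, 0.388, 0.011])
('scene', 0.52, [0.537, 0.387, 0.017])
comal 0.94 [ 0.4919 -0.2913  0.0453]
comal 0.86 [ 0.4873 -0.2936  0.0415]
```

Call:
play_rows:
  increments:
    - {"rx": 0, "ry": 0, "rz": 0, "tx": 1.2, "ty": -44.6, "tz": 0, "jaw": 62}
    - {"rx": 0, "ry": 0, "rz": 0, "tx": 1.2, "ty": -44.6, "tz": 0, "jaw": 62}
    - {"rx": 0, "ry": 0, "rz": 0, "tx": 1.2, "ty": -44.6, "tz": 0, "jaw": 62}
    - {"rx": 0, "ry": 0, "rz": 0, "tx": 1.2, "ty": -44.6, "tz": 0, "jaw": 62}
    - {"rx": 0, "ry": 0, "rz": 0, "tx": 1.2, "ty": -44.6, "tz": 0, "jaw": 62}
    - {"rx": 0, "ry": 0, "rz": 0, "tx": 1.2, "ty": -44.6, "tz": 0, "jaw": 62}
    - {"rx": 0, "ry": 0, "rz": 0, "tx": 1.2, "ty": -44.6, "tz": 0, "jaw": 62}
    - {"rx": 0, "ry": 0, "rz": 0, "tx": 1.2, "ty": -44.6, "tz": 0, "jaw": 62}
    - {"rx": 0, "ry": 0, "rz": 0, "tx": 0.8, "ty": -45, "tz": 0, "jaw": 62}
    - {"rx": 0, "ry": 0, "rz": 0, "tx": 0, "ty": 0, "tz": 45, "jaw": 62}
    - {"rx": 0, "ry": 0, "rz": 0, "tx": 0, "ty": 0, "tz": 45, "jaw": 62}
    - {"rx": 0, "ry": 0, "rz": 0, "tx": 0, "ty": 0, "tz": 45, "jaw": 62}
    - {"rx": 0, "ry": 0, "rz": 0, "tx": 0, "ty": 0, "tz": 25, "jaw": 62}
    - {"rx": 0, "ry": 0, "rz": 0, "tx": 0, "ty": 0, "tz": 0, "jaw": 62}
    - {"rx": 0, "ry": 0, "rz": 0, "tx": 0, "ty": 0, "tz": 0, "jaw": 62}
  squeeze: 40

```text
clock: 14.85
position: [0.5746, 0.3092, 0.1414]
eef_rot: [-3.141, 0.001, -0.0]
wrist_force: [-0.2, 0.4, 1.0]
opening: 0.728
grasp_force: 0.0
```

```bash
python3 - <<'E'
from h import *
st(); w=grab_frame('wrist'); pp('onion3',w,5); dl(.574,.309,.040)
E
```

```text
t 14.8 pos [0.5746 0.3092 0.1414] psi -0.05 z [ 0.  0. -1.] F [-0.2  0.4  1. ] op 0.728 g 0.0 q [-0.43  0.59 -0.22  1.61  0.15  0.95 -2.27]
onion3 0.87 [0.4562 0.5064 0.0027]
onion3 0.8 [0.5346 0.3819 0.0149]
onion3 0.63 [0.5751 0.306  0.0146]
onion3 0.58 [ 0.6484  0.514  -0.0019]
t 14.9 pos [0.5755 0.3098 0.1431] psi -0.06 z [ 0.003  0.002 -1.   ] F [0.1 1.  0.7] op 0.727 g 0.0 q [-0.43  0.59 -0.22  1.61  0.15  0.95 -2.27]
tool delta mm [ -1.8   1.  103. ]
```

Call:
play_rows:
  increments:
    - {"rx": 0, "ry": 0, "rz": 0, "tx": 0, "ty": 1, "tz": 40, "jaw": 62}
    - {"rx": 0, "ry": 0, "rz": 0, "tx": 0, "ty": 0, "tz": 35, "jaw": 62}
    - {"rx": 0, "ry": 0, "rz": 0, "tx": 0, "ty": 0, "tz": 18, "jaw": 62}
    - {"rx": 0, "ry": 0, "rz": 0, "tx": 0, "ty": 0, "tz": 8, "jaw": 62}
    - {"rx": 0, "ry": 0, "rz": 0, "tx": 0, "ty": 0, "tz": 0, "jaw": 62}
    - {"rx": 0, "ry": 0, "rz": 0, "tx": 0, "ty": 0, "tz": 0, "jaw": 62}
    - {"rx": 0, "ry": 0, "rz": 0, "tx": 0, "ty": 0, "tz": 0, "jaw": 20}
    - {"rx": 0, "ry": 0, "rz": 0, "tx": 0, "ty": 0, "tz": 0, "jaw": 20}
    - {"rx": 0, "ry": 0, "rz": 0, "tx": 0, "ty": 0, "tz": 0, "jaw": 20}
    - {"rx": 0, "ry": 0, "rz": 0, "tx": 0, "ty": 0, "tz": 0, "jaw": 20}
    - {"rx": 0, "ry": 0, "rz": 0, "tx": 0, "ty": 0, "tz": 0, "jaw": 20}
  squeeze: 40

```text
clock: 16.05
position: [0.5753, 0.3086, 0.0418]
eef_rot: [-3.14, 0.001, -0.004]
wrist_force: [-1.4, -1.3, 8.1]
opening: 0.484
grasp_force: 39.7
```

Call:
play_rows:
  increments:
    - {"rx": 0, "ry": 0, "rz": 0, "tx": 0, "ty": 0, "tz": -15, "jaw": 20}
    - {"rx": 0, "ry": 0, "rz": 0, "tx": 0, "ty": 0, "tz": -30, "jaw": 20}
    - {"rx": 0, "ry": 0, "rz": 0, "tx": 0, "ty": 0, "tz": -45, "jaw": 20}
    - {"rx": 0, "ry": 0, "rz": 0, "tx": 0, "ty": 0, "tz": -45, "jaw": 20}
    - {"rx": 0, "ry": 0, "rz": 0, "tx": 0, "ty": 0, "tz": -45, "jaw": 20}
    - {"rx": 0, "ry": 0, "rz": 0, "tx": 0, "ty": 0, "tz": -45, "jaw": 20}
    - {"rx": 0, "ry": 0, "rz": 0, "tx": 0, "ty": 0, "tz": -35, "jaw": 20}
    - {"rx": 0, "ry": 0, "rz": 0, "tx": 0, "ty": 0, "tz": 0, "jaw": 20}
    - {"rx": 0, "ry": 0, "rz": 0, "tx": 0, "ty": 0, "tz": 0, "jaw": 20}

```text
clock: 16.95
position: [0.5744, 0.3082, 0.3018]
eef_rot: [-3.14, 0.001, -0.004]
wrist_force: [-0.7, -0.1, -1.0]
opening: 0.496
grasp_force: 40.9
```

```bash
python3 - <<'E'
from h import *
dl(.553,-.301,.30)
E
```

```text
t 16.9 pos [0.5744 0.3082 0.3018] psi -0.04 z [ 0.003  0.001 -1.   ] F [-0.7 -0.1 -1. ] op 0.496 g 40.9 q [-0.43  0.46 -0.23  1.42  0.11  1.27 -2.23]
tool delta mm [-20.9 609.2   0.9]
```

Call:
play_rows:
  increments:
    - {"rx": 0, "ry": 0, "rz": 0, "tx": -1.6, "ty": 46.9, "tz": 0, "jaw": 20}
    - {"rx": 0, "ry": 0, "rz": 0, "tx": -1.6, "ty": 46.9, "tz": 0, "jaw": 20}
    - {"rx": 0, "ry": 0, "rz": 0, "tx": -1.6, "ty": 46.9, "tz": 0, "jaw": 20}
    - {"rx": 0, "ry": 0, "rz": 0, "tx": -1.6, "ty": 46.9, "tz": 0, "jaw": 20}
    - {"rx": 0, "ry": 0, "rz": 0, "tx": -1.6, "ty": 46.9, "tz": 0, "jaw": 20}
    - {"rx": 0, "ry": 0, "rz": 0, "tx": -1.6, "ty": 46.9, "tz": 0, "jaw": 20}
    - {"rx": 0, "ry": 0, "rz": 0, "tx": -1.6, "ty": 46.9, "tz": 0, "jaw": 20}
    - {"rx": 0, "ry": 0, "rz": 0, "tx": -1.6, "ty": 46.9, "tz": 0, "jaw": 20}
    - {"rx": 0, "ry": 0, "rz": 0, "tx": -1.6, "ty": 46.9, "tz": 0, "jaw": 20}
    - {"rx": 0, "ry": 0, "rz": 0, "tx": -1.6, "ty": 46.9, "tz": 0, "jaw": 20}
    - {"rx": 0, "ry": 0, "rz": 0, "tx": -1.6, "ty": 46.9, "tz": 0, "jaw": 20}
    - {"rx": 0, "ry": 0, "rz": 0, "tx": -1.6, "ty": 46.9, "tz": 0, "jaw": 20}
    - {"rx": 0, "ry": 0, "rz": 0, "tx": -1.6, "ty": 46.4, "tz": 0, "jaw": 20}
    - {"rx": 0, "ry": 0, "rz": 0, "tx": 0, "ty": 0, "tz": 45, "jaw": 20}
    - {"rx": 0, "ry": 0, "rz": 0, "tx": 0, "ty": 0, "tz": 45, "jaw": 20}
    - {"rx": 0, "ry": 0, "rz": 0, "tx": 0, "ty": 0, "tz": 45, "jaw": 20}
    - {"rx": 0, "ry": 0, "rz": 0, "tx": 0, "ty": 0, "tz": 30, "jaw": 20}
    - {"rx": 0, "ry": 0, "rz": 0, "tx": 0, "ty": 0, "tz": 20, "jaw": 20}
    - {"rx": 0, "ry": 0, "rz": 0, "tx": 0, "ty": 0, "tz": 0, "jaw": 20}
    - {"rx": 0, "ry": 0, "rz": 0, "tx": 0, "ty": 0, "tz": 0, "jaw": 20}

```text
clock: 18.95
position: [0.5526, -0.301, 0.1146]
eef_rot: [-3.141, 0.001, 0.002]
wrist_force: [0.4, -0.1, -0.3]
opening: 0.494
grasp_force: 40.9
```

```bash
python3 - <<'E'
from h import *
w=grab_frame('wrist'); cv2.imwrite('pics/w8.png',w['img'][:,:,::-1]); pp('comal',w,1); dl(.553,-.301,.081)
E
```

```text
comal 0.86 [ 0.4874 -0.2889  0.039 ]
t 19.1 pos [ 0.5536 -0.3015  0.1161] psi -0.05 z [ 0.002 -0.001 -1.   ] F [-0.1 -0.3 -0.6] op 0.488 g 40.9 q [ 0.44  0.58 -0.04  1.7   0.03  0.86 -1.18]
tool delta mm [-0.7 -0.5 35.1]
```

View pics/w8.png

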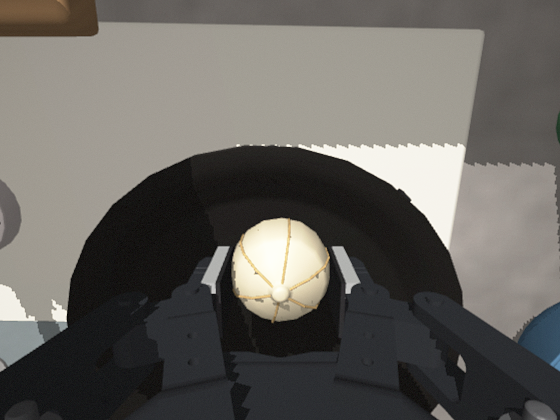

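The onion is upright in the grip at (280,270), over the comal floor.

Call:
play_rows:
  increments:
    - {"rx": 0, "ry": 0, "rz": 0, "tx": 0, "ty": 0, "tz": 18, "jaw": 20}
    - {"rx": 0, "ry": 0, "rz": 0, "tx": 0, "ty": 0, "tz": 10, "jaw": 20}
    - {"rx": 0, "ry": 0, "rz": 0, "tx": 0, "ty": 0, "tz": 5, "jaw": 20}
    - {"rx": 0, "ry": 0, "rz": 0, "tx": 0, "ty": 0, "tz": 0, "jaw": 20}
    - {"rx": 0, "ry": 0, "rz": 0, "tx": 0, "ty": 0, "tz": 0, "jaw": 20}

```text
clock: 19.55
position: [0.5533, -0.3013, 0.0824]
eef_rot: [3.141, -0.001, 0.001]
wrist_force: [0.1, 0.1, -0.0]
opening: 0.488
grasp_force: 40.9
```

Call:
play_rows:
  increments:
    - {"rx": 0, "ry": 0, "rz": 0, "tx": 0, "ty": 0, "tz": 0, "jaw": 56}
    - {"rx": 0, "ry": 0, "rz": 0, "tx": 0, "ty": 0, "tz": 0, "jaw": 56}
    - {"rx": 0, "ry": 0, "rz": 0, "tx": 0, "ty": 0, "tz": 0, "jaw": 56}
    - {"rx": 0, "ry": 0, "rz": 0, "tx": 0, "ty": 0, "tz": -20, "jaw": 56}
    - {"rx": 0, "ry": 0, "rz": 0, "tx": 0, "ty": 0, "tz": -45, "jaw": 56}
    - {"rx": 0, "ry": 0, "rz": 0, "tx": 0, "ty": 0, "tz": -45, "jaw": 56}
    - {"rx": 0, "ry": 0, "rz": 0, "tx": 0, "ty": 0, "tz": -45, "jaw": 56}
    - {"rx": 0, "ry": 0, "rz": 0, "tx": 0, "ty": 0, "tz": -45, "jaw": 62}
    - {"rx": 0, "ry": 0, "rz": 0, "tx": 0, "ty": 0, "tz": -20, "jaw": 62}

```text
clock: 20.45
position: [0.5542, -0.3018, 0.307]
eef_rot: [3.139, -0.002, 0.009]
wrist_force: [1.6, -0.2, -0.2]
opening: 0.727
grasp_force: 0.0
```

Call:
play_rows:
  increments:
    - {"rx": 0, "ry": 0, "rz": 0, "tx": -4.5, "ty": -47, "tz": 0, "jaw": 62}
    - {"rx": 0, "ry": 0, "rz": 0, "tx": -4.5, "ty": -47, "tz": 0, "jaw": 62}
    - {"rx": 0, "ry": 0, "rz": 0, "tx": -4.5, "ty": -47, "tz": 0, "jaw": 62}
    - {"rx": 0, "ry": 0, "rz": 0, "tx": -4.5, "ty": -47, "tz": 0, "jaw": 62}
    - {"rx": 0, "ry": 0, "rz": 0, "tx": -4.5, "ty": -47, "tz": 0, "jaw": 62}
    - {"rx": 0, "ry": 0, "rz": 0, "tx": -4.5, "ty": -47, "tz": 0, "jaw": 62}
    - {"rx": 0, "ry": 0, "rz": 0, "tx": -4.5, "ty": -47, "tz": 0, "jaw": 62}
    - {"rx": 0, "ry": 0, "rz": 0, "tx": -4.5, "ty": -47, "tz": 0, "jaw": 62}
    - {"rx": 0, "ry": 0, "rz": 0, "tx": -4.5, "ty": -47, "tz": 0, "jaw": 62}
    - {"rx": 0, "ry": 0, "rz": 0, "tx": -4.5, "ty": -47, "tz": 0, "jaw": 62}
    - {"rx": 0, "ry": 0, "rz": 0, "tx": -4.5, "ty": -47, "tz": 0, "jaw": 62}
    - {"rx": 0, "ry": 0, "rz": 0, "tx": -4.5, "ty": -47, "tz": 0, "jaw": 62}
    - {"rx": 0, "ry": 0, "rz": 0, "tx": -4, "ty": -47, "tz": 0, "jaw": 62}
    - {"rx": 0, "ry": 0, "rz": 0, "tx": 0, "ty": 0, "tz": 45, "jaw": 62}
    - {"rx": 0, "ry": 0, "rz": 0, "tx": 0, "ty": 0, "tz": 45, "jaw": 62}
    - {"rx": 0, "ry": 0, "rz": 0, "tx": 0, "ty": 0, "tz": 45, "jaw": 62}
    - {"rx": 0, "ry": 0, "rz": 0, "tx": 0, "ty": 0, "tz": 25, "jaw": 62}
    - {"rx": 0, "ry": 0, "rz": 0, "tx": 0, "ty": 0, "tz": 0, "jaw": 62}
    - {"rx": 0, "ry": 0, "rz": 0, "tx": 0, "ty": 0, "tz": 0, "jaw": 62}

```text
clock: 22.35
position: [0.4958, 0.3101, 0.1425]
eef_rot: [-3.141, 0.001, -0.0]
wrist_force: [0.5, 0.6, 0.6]
opening: 0.724
grasp_force: 0.0
```

```bash
python3 - <<'E'
from h import *
st(); w=grab_frame('wrist'); pp('onion3',w,5); onions(); dl(.495,.310,.0435)
E
```

```text
t 22.4 pos [0.4958 0.3101 0.1425] psi -0.05 z [ 0.  0. -1.] F [0.5 0.6 0.6] op 0.724 g 0.0 q [-0.45  0.5  -0.29  1.78  0.18  0.88 -2.38]
onion3 0.94 [0.4934 0.309  0.0177]
onion3 0.92 [0.4143 0.3013 0.0221]
onion3 0.78 [0.5351 0.3821 0.0136]
onion3 0.69 [0.4573 0.5108 0.0041]
('scene', 0.61, [0.413, 0.305, 0.017])
('scene', 0.72, [0.498, 0.305, 0.015])
('scene', 0.64, [0.411, 0.398, 0.02])
('scene', 0.63, [0.538, 0.386, 0.017])
t 22.6 pos [0.4962 0.3103 0.1432] psi -0.06 z [ 0.002  0.001 -1.   ] F [ 0.1  0.5 -0.7] op 0.723 g 0.0 q [-0.45  0.5  -0.29  1.78  0.18  0.88 -2.39]
tool delta mm [-1.4  0.4 99.7]
```

Call:
play_rows:
  increments:
    - {"rx": 0, "ry": 0, "rz": 0, "tx": -1, "ty": 0, "tz": 40, "jaw": 62}
    - {"rx": 0, "ry": 0, "rz": 0, "tx": 0, "ty": 0, "tz": 35, "jaw": 62}
    - {"rx": 0, "ry": 0, "rz": 0, "tx": 0, "ty": 0, "tz": 17, "jaw": 62}
    - {"rx": 0, "ry": 0, "rz": 0, "tx": 0, "ty": 0, "tz": 7, "jaw": 62}
    - {"rx": 0, "ry": 0, "rz": 0, "tx": 0, "ty": 0, "tz": 0, "jaw": 62}
    - {"rx": 0, "ry": 0, "rz": 0, "tx": 0, "ty": 0, "tz": 0, "jaw": 62}
    - {"rx": 0, "ry": 0, "rz": 0, "tx": 0, "ty": 0, "tz": 0, "jaw": 20}
    - {"rx": 0, "ry": 0, "rz": 0, "tx": 0, "ty": 0, "tz": 0, "jaw": 20}
    - {"rx": 0, "ry": 0, "rz": 0, "tx": 0, "ty": 0, "tz": 0, "jaw": 20}
    - {"rx": 0, "ry": 0, "rz": 0, "tx": 0, "ty": 0, "tz": 0, "jaw": 20}
    - {"rx": 0, "ry": 0, "rz": 0, "tx": 0, "ty": 0, "tz": -15, "jaw": 20}
    - {"rx": 0, "ry": 0, "rz": 0, "tx": 0, "ty": 0, "tz": -30, "jaw": 20}
    - {"rx": 0, "ry": 0, "rz": 0, "tx": 0, "ty": 0, "tz": -45, "jaw": 20}
    - {"rx": 0, "ry": 0, "rz": 0, "tx": 0, "ty": 0, "tz": -45, "jaw": 20}
    - {"rx": 0, "ry": 0, "rz": 0, "tx": 0, "ty": 0, "tz": -45, "jaw": 20}
    - {"rx": 0, "ry": 0, "rz": 0, "tx": 0, "ty": 0, "tz": -45, "jaw": 20}
    - {"rx": 0, "ry": 0, "rz": 0, "tx": 0, "ty": 0, "tz": -32, "jaw": 20}
    - {"rx": 0, "ry": 0, "rz": 0, "tx": 0, "ty": 0, "tz": 0, "jaw": 20}

```text
clock: 24.45
position: [0.4959, 0.3114, 0.3066]
eef_rot: [-3.136, 0.001, -0.013]
wrist_force: [0.6, 0.1, -0.7]
opening: 0.49
grasp_force: 40.8
```

Call:
play_rows:
  increments:
    - {"rx": 0, "ry": 0, "rz": 0, "tx": 1.5, "ty": 43.9, "tz": 0, "jaw": 20}
    - {"rx": 0, "ry": 0, "rz": 0, "tx": 1.5, "ty": 43.9, "tz": 0, "jaw": 20}
    - {"rx": 0, "ry": 0, "rz": 0, "tx": 1.5, "ty": 43.9, "tz": 0, "jaw": 20}
    - {"rx": 0, "ry": 0, "rz": 0, "tx": 1.5, "ty": 43.9, "tz": 0, "jaw": 20}
    - {"rx": 0, "ry": 0, "rz": 0, "tx": 1.5, "ty": 43.9, "tz": 0, "jaw": 20}
    - {"rx": 0, "ry": 0, "rz": 0, "tx": 1.5, "ty": 43.9, "tz": 0, "jaw": 20}
    - {"rx": 0, "ry": 0, "rz": 0, "tx": 1.5, "ty": 43.9, "tz": 0, "jaw": 20}
    - {"rx": 0, "ry": 0, "rz": 0, "tx": 1.5, "ty": 43.9, "tz": 0, "jaw": 20}
    - {"rx": 0, "ry": 0, "rz": 0, "tx": 1.5, "ty": 43.9, "tz": 0, "jaw": 20}
    - {"rx": 0, "ry": 0, "rz": 0, "tx": 1.5, "ty": 43.9, "tz": 0, "jaw": 20}
    - {"rx": 0, "ry": 0, "rz": 0, "tx": 1.5, "ty": 43.9, "tz": 0, "jaw": 20}
    - {"rx": 0, "ry": 0, "rz": 0, "tx": 1.5, "ty": 43.9, "tz": 0, "jaw": 20}
    - {"rx": 0, "ry": 0, "rz": 0, "tx": 1.5, "ty": 43.9, "tz": 0, "jaw": 20}
    - {"rx": 0, "ry": 0, "rz": 0, "tx": 0, "ty": 0, "tz": 45, "jaw": 20}
    - {"rx": 0, "ry": 0, "rz": 0, "tx": 0, "ty": 0, "tz": 45, "jaw": 20}
    - {"rx": 0, "ry": 0, "rz": 0, "tx": 0, "ty": 0, "tz": 45, "jaw": 20}
    - {"rx": 0, "ry": 0, "rz": 0, "tx": 0, "ty": 0, "tz": 30, "jaw": 20}
    - {"rx": 0, "ry": 0, "rz": 0, "tx": 0, "ty": 0, "tz": 10, "jaw": 20}
    - {"rx": 0, "ry": 0, "rz": 0, "tx": 0, "ty": 0, "tz": 0, "jaw": 20}
    - {"rx": 0, "ry": 0, "rz": 0, "tx": 0, "ty": 0, "tz": 0, "jaw": 20}

```text
clock: 26.45
position: [0.5145, -0.2612, 0.1264]
eef_rot: [3.141, -0.001, 0.003]
wrist_force: [0.6, -0.0, -0.4]
opening: 0.488
grasp_force: 40.8
```

```bash
python3 - <<'E'
from h import *
w=grab_frame('wrist'); pp('onion3',w,5); dl(.515,-.261,.083)
E
```

```text
onion3 0.86 [ 0.5131 -0.262   0.1019]
onion3 0.61 [ 0.551  -0.3008  0.0524]
t 26.6 pos [ 0.5148 -0.2613  0.1268] psi -0.05 z [ 0.003 -0.001 -1.   ] F [-1.   0.3 -0.8] op 0.487 g 40.8 q [ 0.4   0.49 -0.03  1.83  0.02  0.81 -1.21]
tool delta mm [ 0.1 -0.4 43.8]
```

Call:
play_rows:
  increments:
    - {"rx": 0, "ry": 0, "rz": 0, "tx": 0, "ty": 0, "tz": 22, "jaw": 20}
    - {"rx": 0, "ry": 0, "rz": 0, "tx": 0, "ty": 0, "tz": 14, "jaw": 20}
    - {"rx": 0, "ry": 0, "rz": 0, "tx": 0, "ty": 0, "tz": 9, "jaw": 20}
    - {"rx": 0, "ry": 0, "rz": 0, "tx": 0, "ty": 0, "tz": 0, "jaw": 20}
    - {"rx": 0, "ry": 0, "rz": 0, "tx": 0, "ty": 0, "tz": 0, "jaw": 20}
    - {"rx": 0, "ry": 0, "rz": 0, "tx": 0, "ty": 0, "tz": 0, "jaw": 56}
    - {"rx": 0, "ry": 0, "rz": 0, "tx": 0, "ty": 0, "tz": 0, "jaw": 56}
    - {"rx": 0, "ry": 0, "rz": 0, "tx": 0, "ty": 0, "tz": 0, "jaw": 56}
    - {"rx": 0, "ry": 0, "rz": 0, "tx": 0, "ty": 0, "tz": -20, "jaw": 56}
    - {"rx": 0, "ry": 0, "rz": 0, "tx": 0, "ty": 0, "tz": -45, "jaw": 56}
    - {"rx": 0, "ry": 0, "rz": 0, "tx": 0, "ty": 0, "tz": -45, "jaw": 56}
    - {"rx": 0, "ry": 0, "rz": 0, "tx": 0, "ty": 0, "tz": -45, "jaw": 56}
    - {"rx": 0, "ry": 0, "rz": 0, "tx": 0, "ty": 0, "tz": -45, "jaw": 62}
    - {"rx": 0, "ry": 0, "rz": 0, "tx": 0, "ty": 0, "tz": -20, "jaw": 62}

```text
clock: 27.95
position: [0.5147, -0.2614, 0.3046]
eef_rot: [3.139, -0.001, 0.009]
wrist_force: [1.0, 0.5, 0.5]
opening: 0.723
grasp_force: 0.0
```

Call:
play_rows:
  increments:
    - {"rx": 0, "ry": 0, "rz": 0, "tx": -7.5, "ty": -43.6, "tz": 0, "jaw": 62}
    - {"rx": 0, "ry": 0, "rz": 0, "tx": -7.5, "ty": -43.6, "tz": 0, "jaw": 62}
    - {"rx": 0, "ry": 0, "rz": 0, "tx": -7.5, "ty": -43.6, "tz": 0, "jaw": 62}
    - {"rx": 0, "ry": 0, "rz": 0, "tx": -7.5, "ty": -43.6, "tz": 0, "jaw": 62}
    - {"rx": 0, "ry": 0, "rz": 0, "tx": -7.5, "ty": -43.6, "tz": 0, "jaw": 62}
    - {"rx": 0, "ry": 0, "rz": 0, "tx": -7.5, "ty": -43.6, "tz": 0, "jaw": 62}
    - {"rx": 0, "ry": 0, "rz": 0, "tx": -7.5, "ty": -43.6, "tz": 0, "jaw": 62}
    - {"rx": 0, "ry": 0, "rz": 0, "tx": -7.5, "ty": -43.6, "tz": 0, "jaw": 62}
    - {"rx": 0, "ry": 0, "rz": 0, "tx": -7.5, "ty": -43.6, "tz": 0, "jaw": 62}
    - {"rx": 0, "ry": 0, "rz": 0, "tx": -7.5, "ty": -43.6, "tz": 0, "jaw": 62}
    - {"rx": 0, "ry": 0, "rz": 0, "tx": -7.5, "ty": -43.6, "tz": 0, "jaw": 62}
    - {"rx": 0, "ry": 0, "rz": 0, "tx": -7.5, "ty": -43.6, "tz": 0, "jaw": 62}
    - {"rx": 0, "ry": 0, "rz": 0, "tx": -7.5, "ty": -43.6, "tz": 0, "jaw": 62}
    - {"rx": 0, "ry": 0, "rz": 0, "tx": 0, "ty": 0, "tz": 45, "jaw": 62}
    - {"rx": 0, "ry": 0, "rz": 0, "tx": 0, "ty": 0, "tz": 45, "jaw": 62}
    - {"rx": 0, "ry": 0, "rz": 0, "tx": 0, "ty": 0, "tz": 45, "jaw": 62}
    - {"rx": 0, "ry": 0, "rz": 0, "tx": 0, "ty": 0, "tz": 25, "jaw": 62}
    - {"rx": 0, "ry": 0, "rz": 0, "tx": 0, "ty": 0, "tz": 0, "jaw": 62}
    - {"rx": 0, "ry": 0, "rz": 0, "tx": 0, "ty": 0, "tz": 0, "jaw": 62}

```text
clock: 29.85
position: [0.4167, 0.3062, 0.1404]
eef_rot: [3.142, -0.001, -0.0]
wrist_force: [0.1, 0.2, -0.1]
opening: 0.73
grasp_force: 0.0
```

```bash
python3 - <<'E'
from h import *
st(); w=grab_frame('wrist'); pp('onion3',w,5); onions(); dl(.416,.306,.0435)
E
```

```text
t 29.9 pos [0.4167 0.3062 0.1404] psi -0.05 z [-0. -0. -1.] F [ 0.1  0.2 -0.1] op 0.73 g 0.0 q [-0.45  0.42 -0.38  1.94  0.21  0.81 -2.51]
onion3 0.89 [ 0.29    0.3607 -0.0007]
onion3 0.88 [0.4123 0.4005 0.0136]
onion3 0.67 [0.4585 0.5056 0.0018]
onion3 0.63 [0.3878 0.3265 0.0179]
onion3 0.56 [0.5337 0.3836 0.0169]
('scene', 0.57, [0.514, -0.262, 0.055])
('top', 0.66, [0.518, -0.26, 0.051])
('top', 0.53, [0.552, -0.299, 0.052])
('scene', 0.68, [0.552, -0.3, 0.057])
('scene', 0.59, [0.389, 0.329, 0.017])
('scene', 0.74, [0.411, 0.399, 0.023])
('top', 0.7, [0.532, 0.384, 0.013])
t 30.1 pos [0.4171 0.3065 0.1411] psi -0.06 z [ 0.002  0.001 -1.   ] F [ 0.5 -0.7 -0.3] op 0.727 g 0.0 q [-0.45  0.42 -0.38  1.94  0.21  0.81 -2.51]
tool delta mm [-1.3  0.6 97.6]
```

One half was knocked to (0.388, 0.327), so I am correcting for that.

Call:
play_rows:
  increments:
    - {"rx": 0, "ry": 0, "rz": 0, "tx": -14.3, "ty": -10.2, "tz": 0, "jaw": 58}
    - {"rx": 0, "ry": 0, "rz": 0, "tx": -14.3, "ty": -10.2, "tz": 0, "jaw": 58}
    - {"rx": 0, "ry": 0, "rz": 0, "tx": 0, "ty": 0, "tz": 40, "jaw": 58}
    - {"rx": 0, "ry": 0, "rz": 0, "tx": 0, "ty": 0, "tz": 33, "jaw": 58}
    - {"rx": 0, "ry": 0, "rz": 0, "tx": 0, "ty": 0, "tz": 17, "jaw": 58}
    - {"rx": 0, "ry": 0, "rz": 0, "tx": 0, "ty": 0, "tz": 7, "jaw": 58}
    - {"rx": 0, "ry": 0, "rz": 0, "tx": 0, "ty": 0, "tz": 0, "jaw": 58}
    - {"rx": 0, "ry": 0, "rz": 0, "tx": 0, "ty": 0, "tz": 0, "jaw": 20}
    - {"rx": 0, "ry": 0, "rz": 0, "tx": 0, "ty": 0, "tz": 0, "jaw": 20}
    - {"rx": 0, "ry": 0, "rz": 0, "tx": 0, "ty": 0, "tz": 0, "jaw": 20}
    - {"rx": 0, "ry": 0, "rz": 0, "tx": 0, "ty": 0, "tz": 0, "jaw": 20}
    - {"rx": 0, "ry": 0, "rz": 0, "tx": 0, "ty": 0, "tz": -15, "jaw": 20}
    - {"rx": 0, "ry": 0, "rz": 0, "tx": 0, "ty": 0, "tz": -30, "jaw": 20}
    - {"rx": 0, "ry": 0, "rz": 0, "tx": 0, "ty": 0, "tz": -45, "jaw": 20}
    - {"rx": 0, "ry": 0, "rz": 0, "tx": 0, "ty": 0, "tz": -45, "jaw": 20}
    - {"rx": 0, "ry": 0, "rz": 0, "tx": 0, "ty": 0, "tz": -45, "jaw": 20}
    - {"rx": 0, "ry": 0, "rz": 0, "tx": 0, "ty": 0, "tz": -45, "jaw": 20}
    - {"rx": 0, "ry": 0, "rz": 0, "tx": 0, "ty": 0, "tz": -32, "jaw": 20}
    - {"rx": 0, "ry": 0, "rz": 0, "tx": 0, "ty": 0, "tz": 0, "jaw": 20}

```text
clock: 32.05
position: [0.3893, 0.3282, 0.3054]
eef_rot: [-3.135, 0.002, -0.012]
wrist_force: [0.2, 1.2, -1.1]
opening: 0.488
grasp_force: 40.9
```

Call:
play_rows:
  increments:
    - {"rx": 0, "ry": 0, "rz": 0, "tx": 5.6, "ty": 45.2, "tz": 0, "jaw": 20}
    - {"rx": 0, "ry": 0, "rz": 0, "tx": 5.6, "ty": 45.2, "tz": 0, "jaw": 20}
    - {"rx": 0, "ry": 0, "rz": 0, "tx": 5.6, "ty": 45.2, "tz": 0, "jaw": 20}
    - {"rx": 0, "ry": 0, "rz": 0, "tx": 5.6, "ty": 45.2, "tz": 0, "jaw": 20}
    - {"rx": 0, "ry": 0, "rz": 0, "tx": 5.6, "ty": 45.2, "tz": 0, "jaw": 20}
    - {"rx": 0, "ry": 0, "rz": 0, "tx": 5.6, "ty": 45.2, "tz": 0, "jaw": 20}
    - {"rx": 0, "ry": 0, "rz": 0, "tx": 5.6, "ty": 45.2, "tz": 0, "jaw": 20}
    - {"rx": 0, "ry": 0, "rz": 0, "tx": 5.6, "ty": 45.2, "tz": 0, "jaw": 20}
    - {"rx": 0, "ry": 0, "rz": 0, "tx": 5.6, "ty": 45.2, "tz": 0, "jaw": 20}
    - {"rx": 0, "ry": 0, "rz": 0, "tx": 5.6, "ty": 45.2, "tz": 0, "jaw": 20}
    - {"rx": 0, "ry": 0, "rz": 0, "tx": 5.6, "ty": 45.2, "tz": 0, "jaw": 20}
    - {"rx": 0, "ry": 0, "rz": 0, "tx": 5.6, "ty": 45.2, "tz": 0, "jaw": 20}
    - {"rx": 0, "ry": 0, "rz": 0, "tx": 5.6, "ty": 45.2, "tz": 0, "jaw": 20}
    - {"rx": 0, "ry": 0, "rz": 0, "tx": 0, "ty": 0, "tz": 45, "jaw": 20}
    - {"rx": 0, "ry": 0, "rz": 0, "tx": 0, "ty": 0, "tz": 45, "jaw": 20}
    - {"rx": 0, "ry": 0, "rz": 0, "tx": 0, "ty": 0, "tz": 45, "jaw": 20}
    - {"rx": 0, "ry": 0, "rz": 0, "tx": 0, "ty": 0, "tz": 30, "jaw": 20}
    - {"rx": 0, "ry": 0, "rz": 0, "tx": 0, "ty": 0, "tz": 10, "jaw": 20}
    - {"rx": 0, "ry": 0, "rz": 0, "tx": 0, "ty": 0, "tz": 0, "jaw": 20}
    - {"rx": 0, "ry": 0, "rz": 0, "tx": 0, "ty": 0, "tz": 0, "jaw": 20}

```text
clock: 34.05
position: [0.4611, -0.2616, 0.1262]
eef_rot: [3.141, -0.001, 0.003]
wrist_force: [0.3, -0.3, 0.3]
opening: 0.485
grasp_force: 40.9
```

```bash
python3 - <<'E'
from h import *
w=grab_frame('wrist'); pp('onion3',w,5); dl(.461,-.261,.0815)
E
```

```text
onion3 0.95 [ 0.5147 -0.2616  0.0577]
onion3 0.9 [ 0.5517 -0.3011  0.0553]
onion3 0.76 [ 0.4625 -0.2609  0.1002]
t 34.1 pos [ 0.4614 -0.2617  0.1266] psi -0.05 z [ 0.003 -0.001 -1.   ] F [-0.7 -0.  -1.2] op 0.493 g 40.9 q [ 0.38  0.43  0.05  1.95 -0.03  0.76 -1.13]
tool delta mm [-0.6 -0.8 45.1]
```

Call:
play_rows:
  increments:
    - {"rx": 0, "ry": 0, "rz": 0, "tx": 0, "ty": 0, "tz": 22, "jaw": 20}
    - {"rx": 0, "ry": 0, "rz": 0, "tx": 0, "ty": 0, "tz": 14, "jaw": 20}
    - {"rx": 0, "ry": 0, "rz": 0, "tx": 0, "ty": 0, "tz": 9, "jaw": 20}
    - {"rx": 0, "ry": 0, "rz": 0, "tx": 0, "ty": 0, "tz": 0, "jaw": 20}
    - {"rx": 0, "ry": 0, "rz": 0, "tx": 0, "ty": 0, "tz": 0, "jaw": 20}
    - {"rx": 0, "ry": 0, "rz": 0, "tx": 0, "ty": 0, "tz": 0, "jaw": 56}
    - {"rx": 0, "ry": 0, "rz": 0, "tx": 0, "ty": 0, "tz": 0, "jaw": 56}
    - {"rx": 0, "ry": 0, "rz": 0, "tx": 0, "ty": 0, "tz": 0, "jaw": 56}
    - {"rx": 0, "ry": 0, "rz": 0, "tx": 0, "ty": 0, "tz": -20, "jaw": 56}
    - {"rx": 0, "ry": 0, "rz": 0, "tx": 0, "ty": 0, "tz": -45, "jaw": 56}
    - {"rx": 0, "ry": 0, "rz": 0, "tx": 0, "ty": 0, "tz": -45, "jaw": 56}
    - {"rx": 0, "ry": 0, "rz": 0, "tx": 0, "ty": 0, "tz": -45, "jaw": 56}
    - {"rx": 0, "ry": 0, "rz": 0, "tx": 0, "ty": 0, "tz": -45, "jaw": 62}
    - {"rx": 0, "ry": 0, "rz": 0, "tx": 0, "ty": 0, "tz": -20, "jaw": 62}

```text
clock: 35.55
position: [0.4613, -0.2618, 0.3044]
eef_rot: [3.139, -0.002, 0.009]
wrist_force: [0.8, 0.2, -0.2]
opening: 0.724
grasp_force: 0.0
```

Call:
play_rows:
  increments:
    - {"rx": 0, "ry": 0, "rz": 0, "tx": 5.2, "ty": -46.2, "tz": 0, "jaw": 62}
    - {"rx": 0, "ry": 0, "rz": 0, "tx": 5.2, "ty": -46.2, "tz": 0, "jaw": 62}
    - {"rx": 0, "ry": 0, "rz": 0, "tx": 5.2, "ty": -46.2, "tz": 0, "jaw": 62}
    - {"rx": 0, "ry": 0, "rz": 0, "tx": 5.2, "ty": -46.2, "tz": 0, "jaw": 62}
    - {"rx": 0, "ry": 0, "rz": 0, "tx": 5.2, "ty": -46.2, "tz": 0, "jaw": 62}
    - {"rx": 0, "ry": 0, "rz": 0, "tx": 5.2, "ty": -46.2, "tz": 0, "jaw": 62}
    - {"rx": 0, "ry": 0, "rz": 0, "tx": 5.2, "ty": -46.2, "tz": 0, "jaw": 62}
    - {"rx": 0, "ry": 0, "rz": 0, "tx": 5.2, "ty": -46.2, "tz": 0, "jaw": 62}
    - {"rx": 0, "ry": 0, "rz": 0, "tx": 5.2, "ty": -46.2, "tz": 0, "jaw": 62}
    - {"rx": 0, "ry": 0, "rz": 0, "tx": 5.2, "ty": -46.2, "tz": 0, "jaw": 62}
    - {"rx": 0, "ry": 0, "rz": 0, "tx": 5.2, "ty": -46.2, "tz": 0, "jaw": 62}
    - {"rx": 0, "ry": 0, "rz": 0, "tx": 5.2, "ty": -46.2, "tz": 0, "jaw": 62}
    - {"rx": 0, "ry": 0, "rz": 0, "tx": 5.2, "ty": -46.2, "tz": 0, "jaw": 62}
    - {"rx": 0, "ry": 0, "rz": 0, "tx": 5.2, "ty": -46.2, "tz": 0, "jaw": 62}
    - {"rx": 0, "ry": 0, "rz": 0, "tx": 0, "ty": 0, "tz": 45, "jaw": 62}
    - {"rx": 0, "ry": 0, "rz": 0, "tx": 0, "ty": 0, "tz": 45, "jaw": 62}
    - {"rx": 0, "ry": 0, "rz": 0, "tx": 0, "ty": 0, "tz": 45, "jaw": 62}
    - {"rx": 0, "ry": 0, "rz": 0, "tx": 0, "ty": 0, "tz": 25, "jaw": 62}
    - {"rx": 0, "ry": 0, "rz": 0, "tx": 0, "ty": 0, "tz": 0, "jaw": 62}
    - {"rx": 0, "ry": 0, "rz": 0, "tx": 0, "ty": 0, "tz": 0, "jaw": 62}

```text
clock: 37.55
position: [0.5338, 0.3857, 0.1404]
eef_rot: [3.142, -0.001, -0.0]
wrist_force: [0.6, -0.1, 0.7]
opening: 0.729
grasp_force: 0.0
```

```bash
python3 - <<'E'
from h import *
st(); w=grab_frame('wrist'); pp('onion3',w,5); onions(); dl(.534,.385,.0435)
E
```

```text
t 37.5 pos [0.5338 0.3857 0.1404] psi -0.05 z [-0. -0. -1.] F [ 0.6 -0.1  0.7] op 0.729 g 0.0 q [-0.56  0.6  -0.23  1.59  0.16  0.96 -2.41]
onion3 0.9 [0.5349 0.3828 0.0169]
onion3 0.74 [0.4123 0.4004 0.0104]
onion3 0.71 [ 0.649   0.5185 -0.0007]
onion3 0.68 [0.4584 0.508  0.0022]
('scene', 0.58, [0.464, -0.261, 0.056])
('top', 0.7, [0.465, -0.259, 0.058])
('top', 0.51, [0.513, -0.261, 0.054])
('top', 0.61, [0.553, -0.3, 0.054])
('scene', 0.64, [0.409, 0.399, 0.022])
('top', 0.6, [0.533, 0.385, 0.012])
('scene', 0.81, [0.533, 0.386, 0.017])
t 37.9 pos [0.5342 0.386  0.1414] psi -0.06 z [ 0.002  0.001 -1.   ] F [ 0.3 -0.6  0.4] op 0.726 g 0.0 q [-0.56  0.6  -0.23  1.59  0.16  0.96 -2.41]
tool delta mm [-0.4  1.1 97.9]
```

Call:
play_rows:
  increments:
    - {"rx": 0, "ry": 0, "rz": 0, "tx": 0, "ty": 1, "tz": 40, "jaw": 62}
    - {"rx": 0, "ry": 0, "rz": 0, "tx": 0, "ty": 0, "tz": 33, "jaw": 62}
    - {"rx": 0, "ry": 0, "rz": 0, "tx": 0, "ty": 0, "tz": 17, "jaw": 62}
    - {"rx": 0, "ry": 0, "rz": 0, "tx": 0, "ty": 0, "tz": 7, "jaw": 62}
    - {"rx": 0, "ry": 0, "rz": 0, "tx": 0, "ty": 0, "tz": 0, "jaw": 62}
    - {"rx": 0, "ry": 0, "rz": 0, "tx": 0, "ty": 0, "tz": 0, "jaw": 20}
    - {"rx": 0, "ry": 0, "rz": 0, "tx": 0, "ty": 0, "tz": 0, "jaw": 20}
    - {"rx": 0, "ry": 0, "rz": 0, "tx": 0, "ty": 0, "tz": 0, "jaw": 20}
    - {"rx": 0, "ry": 0, "rz": 0, "tx": 0, "ty": 0, "tz": 0, "jaw": 20}
    - {"rx": 0, "ry": 0, "rz": 0, "tx": 0, "ty": 0, "tz": -15, "jaw": 20}
    - {"rx": 0, "ry": 0, "rz": 0, "tx": 0, "ty": 0, "tz": -30, "jaw": 20}
    - {"rx": 0, "ry": 0, "rz": 0, "tx": 0, "ty": 0, "tz": -45, "jaw": 20}
    - {"rx": 0, "ry": 0, "rz": 0, "tx": 0, "ty": 0, "tz": -45, "jaw": 20}
    - {"rx": 0, "ry": 0, "rz": 0, "tx": 0, "ty": 0, "tz": -45, "jaw": 20}
    - {"rx": 0, "ry": 0, "rz": 0, "tx": 0, "ty": 0, "tz": -45, "jaw": 20}
    - {"rx": 0, "ry": 0, "rz": 0, "tx": 0, "ty": 0, "tz": -32, "jaw": 20}
    - {"rx": 0, "ry": 0, "rz": 0, "tx": 0, "ty": 0, "tz": 0, "jaw": 20}

```text
clock: 39.55
position: [0.535, 0.3861, 0.3073]
eef_rot: [-3.135, 0.001, -0.013]
wrist_force: [-0.2, 0.6, -0.3]
opening: 0.491
grasp_force: 40.8
```

Call:
play_rows:
  increments:
    - {"rx": 0, "ry": 0, "rz": 0, "tx": -3.1, "ty": 48, "tz": 0, "jaw": 20}
    - {"rx": 0, "ry": 0, "rz": 0, "tx": -3.1, "ty": 48, "tz": 0, "jaw": 20}
    - {"rx": 0, "ry": 0, "rz": 0, "tx": -3.1, "ty": 48, "tz": 0, "jaw": 20}
    - {"rx": 0, "ry": 0, "rz": 0, "tx": -3.1, "ty": 48, "tz": 0, "jaw": 20}
    - {"rx": 0, "ry": 0, "rz": 0, "tx": -3.1, "ty": 48, "tz": 0, "jaw": 20}
    - {"rx": 0, "ry": 0, "rz": 0, "tx": -3.1, "ty": 48, "tz": 0, "jaw": 20}
    - {"rx": 0, "ry": 0, "rz": 0, "tx": -3.1, "ty": 48, "tz": 0, "jaw": 20}
    - {"rx": 0, "ry": 0, "rz": 0, "tx": -3.1, "ty": 48, "tz": 0, "jaw": 20}
    - {"rx": 0, "ry": 0, "rz": 0, "tx": -3.1, "ty": 48, "tz": 0, "jaw": 20}
    - {"rx": 0, "ry": 0, "rz": 0, "tx": -3.1, "ty": 48, "tz": 0, "jaw": 20}
    - {"rx": 0, "ry": 0, "rz": 0, "tx": -3.1, "ty": 48, "tz": 0, "jaw": 20}
    - {"rx": 0, "ry": 0, "rz": 0, "tx": -3.1, "ty": 48, "tz": 0, "jaw": 20}
    - {"rx": 0, "ry": 0, "rz": 0, "tx": -3.1, "ty": 48, "tz": 0, "jaw": 20}
    - {"rx": 0, "ry": 0, "rz": 0, "tx": -3.1, "ty": 48, "tz": 0, "jaw": 20}
    - {"rx": 0, "ry": 0, "rz": 0, "tx": -3.1, "ty": 48, "tz": 0, "jaw": 20}
    - {"rx": 0, "ry": 0, "rz": 0, "tx": 0, "ty": 0, "tz": 45, "jaw": 20}
    - {"rx": 0, "ry": 0, "rz": 0, "tx": 0, "ty": 0, "tz": 45, "jaw": 20}
    - {"rx": 0, "ry": 0, "rz": 0, "tx": 0, "ty": 0, "tz": 45, "jaw": 20}
    - {"rx": 0, "ry": 0, "rz": 0, "tx": 0, "ty": 0, "tz": 40, "jaw": 20}
    - {"rx": 0, "ry": 0, "rz": 0, "tx": 0, "ty": 0, "tz": 0, "jaw": 20}

```text
clock: 41.55
position: [0.4831, -0.3333, 0.1202]
eef_rot: [-3.137, 0.001, 0.013]
wrist_force: [-0.2, 0.6, -0.2]
opening: 0.488
grasp_force: 41.0
```

```bash
python3 - <<'E'
from h import *
w=grab_frame('wrist'); pp('onion3',w,5); dl(.488,-.335,.0815)
E
```

```text
onion3 0.97 [ 0.5131 -0.2595  0.0566]
onion3 0.9 [ 0.4864 -0.3366  0.0908]
onion3 0.76 [ 0.4607 -0.2622  0.0574]
onion3 0.61 [ 0.5516 -0.3055  0.0529]
t 41.6 pos [ 0.4865 -0.3354  0.1256] psi -0.04 z [-0.001  0.    -1.   ] F [ 1.4  0.3 -0.4] op 0.487 g 41.0 q [ 0.48  0.51  0.04  1.8  -0.03  0.83 -1.03]
tool delta mm [ 1.6 -0.3 44.1]
```

Call:
play_rows:
  increments:
    - {"rx": 0, "ry": 0, "rz": 0, "tx": 1, "ty": 0, "tz": 22, "jaw": 20}
    - {"rx": 0, "ry": 0, "rz": 0, "tx": 0, "ty": 0, "tz": 14, "jaw": 20}
    - {"rx": 0, "ry": 0, "rz": 0, "tx": 0, "ty": 0, "tz": 9, "jaw": 20}
    - {"rx": 0, "ry": 0, "rz": 0, "tx": 0, "ty": 0, "tz": 0, "jaw": 20}
    - {"rx": 0, "ry": 0, "rz": 0, "tx": 0, "ty": 0, "tz": 0, "jaw": 20}

```text
clock: 42.15
position: [0.4884, -0.3358, 0.0811]
eef_rot: [3.141, -0.001, 0.003]
wrist_force: [-0.1, 0.8, 1.9]
opening: 0.486
grasp_force: 45.7
```

Call:
play_rows:
  increments:
    - {"rx": 0, "ry": 0, "rz": 0, "tx": 0, "ty": 0, "tz": 0, "jaw": 56}
    - {"rx": 0, "ry": 0, "rz": 0, "tx": 0, "ty": 0, "tz": 0, "jaw": 56}
    - {"rx": 0, "ry": 0, "rz": 0, "tx": 0, "ty": 0, "tz": 0, "jaw": 56}
    - {"rx": 0, "ry": 0, "rz": 0, "tx": 0, "ty": 0, "tz": -20, "jaw": 56}
    - {"rx": 0, "ry": 0, "rz": 0, "tx": 0, "ty": 0, "tz": -45, "jaw": 56}
    - {"rx": 0, "ry": 0, "rz": 0, "tx": 0, "ty": 0, "tz": -45, "jaw": 56}
    - {"rx": 0, "ry": 0, "rz": 0, "tx": 0, "ty": 0, "tz": -45, "jaw": 56}
    - {"rx": 0, "ry": 0, "rz": 0, "tx": 0, "ty": 0, "tz": -45, "jaw": 62}
    - {"rx": 0, "ry": 0, "rz": 0, "tx": 0, "ty": 0, "tz": -20, "jaw": 62}

```text
clock: 43.05
position: [0.4885, -0.3362, 0.3046]
eef_rot: [3.139, -0.002, 0.008]
wrist_force: [0.1, -0.4, 0.8]
opening: 0.731
grasp_force: 0.0
```

Call:
play_rows:
  increments:
    - {"rx": 0, "ry": 0, "rz": 0, "tx": -4.9, "ty": -45.9, "tz": 0, "jaw": 62}
    - {"rx": 0, "ry": 0, "rz": 0, "tx": -4.9, "ty": -45.9, "tz": 0, "jaw": 62}
    - {"rx": 0, "ry": 0, "rz": 0, "tx": -4.9, "ty": -45.9, "tz": 0, "jaw": 62}
    - {"rx": 0, "ry": 0, "rz": 0, "tx": -4.9, "ty": -45.9, "tz": 0, "jaw": 62}
    - {"rx": 0, "ry": 0, "rz": 0, "tx": -4.9, "ty": -45.9, "tz": 0, "jaw": 62}
    - {"rx": 0, "ry": 0, "rz": 0, "tx": -4.9, "ty": -45.9, "tz": 0, "jaw": 62}
    - {"rx": 0, "ry": 0, "rz": 0, "tx": -4.9, "ty": -45.9, "tz": 0, "jaw": 62}
    - {"rx": 0, "ry": 0, "rz": 0, "tx": -4.9, "ty": -45.9, "tz": 0, "jaw": 62}
    - {"rx": 0, "ry": 0, "rz": 0, "tx": -4.9, "ty": -45.9, "tz": 0, "jaw": 62}
    - {"rx": 0, "ry": 0, "rz": 0, "tx": -4.9, "ty": -45.9, "tz": 0, "jaw": 62}
    - {"rx": 0, "ry": 0, "rz": 0, "tx": -4.9, "ty": -45.9, "tz": 0, "jaw": 62}
    - {"rx": 0, "ry": 0, "rz": 0, "tx": -4.9, "ty": -45.9, "tz": 0, "jaw": 62}
    - {"rx": 0, "ry": 0, "rz": 0, "tx": -4.9, "ty": -45.9, "tz": 0, "jaw": 62}
    - {"rx": 0, "ry": 0, "rz": 0, "tx": -4.9, "ty": -45.9, "tz": 0, "jaw": 62}
    - {"rx": 0, "ry": 0, "rz": 0, "tx": -4.9, "ty": -45.9, "tz": 0, "jaw": 62}
    - {"rx": 0, "ry": 0, "rz": 0, "tx": -4.9, "ty": -45.9, "tz": 0, "jaw": 62}
    - {"rx": 0, "ry": 0, "rz": 0, "tx": 0, "ty": 0, "tz": 45, "jaw": 62}
    - {"rx": 0, "ry": 0, "rz": 0, "tx": 0, "ty": 0, "tz": 45, "jaw": 62}
    - {"rx": 0, "ry": 0, "rz": 0, "tx": 0, "ty": 0, "tz": 45, "jaw": 62}
    - {"rx": 0, "ry": 0, "rz": 0, "tx": 0, "ty": 0, "tz": 25, "jaw": 62}

```text
clock: 45.05
position: [0.4085, 0.3974, 0.1362]
eef_rot: [3.138, -0.001, -0.005]
wrist_force: [-0.6, -0.2, 0.1]
opening: 0.723
grasp_force: 0.0
```

```bash
python3 - <<'E'
from h import *
onions(); w=grab_frame('wrist'); pp('onion3',w,5); dl(.411,.4,.0435)
E
```

```text
('top', 0.46, [0.465, -0.258, 0.054])
('top', 0.58, [0.487, -0.336, 0.052])
('top', 0.68, [0.514, -0.262, 0.051])
('scene', 0.55, [0.548, -0.303, 0.057])
('top', 0.49, [0.553, -0.3, 0.054])
('top', 0.52, [0.711, -0.192, 0.128])
('scene', 0.73, [0.409, 0.399, 0.023])
onion3 0.8 [0.4127 0.3986 0.0138]
onion3 0.78 [0.4595 0.5089 0.0021]
onion3 0.71 [ 2.894e-01  3.595e-01 -1.000e-04]
t 45.4 pos [0.4106 0.4    0.1417] psi -0.06 z [ 0.002  0.002 -1.   ] F [-0.3  0.1 -0.1] op 0.726 g 0.0 q [-0.6   0.5  -0.37  1.81  0.23  0.87 -2.65]
tool delta mm [ 0.2  0.2 98.2]
```

Call:
play_rows:
  increments:
    - {"rx": 0, "ry": 0, "rz": -8.5, "tx": 0, "ty": 0, "tz": 0, "jaw": 62}
    - {"rx": 0, "ry": 0, "rz": 0, "tx": 0, "ty": 0, "tz": 40, "jaw": 62}
    - {"rx": 0, "ry": 0, "rz": 0, "tx": 0, "ty": 0, "tz": 33, "jaw": 62}
    - {"rx": 0, "ry": 0, "rz": 0, "tx": 0, "ty": 0, "tz": 17, "jaw": 62}
    - {"rx": 0, "ry": 0, "rz": 0, "tx": 0, "ty": 0, "tz": 7, "jaw": 62}
    - {"rx": 0, "ry": 0, "rz": 0, "tx": 0, "ty": 0, "tz": 0, "jaw": 62}
    - {"rx": 0, "ry": 0, "rz": 0, "tx": 0, "ty": 0, "tz": 0, "jaw": 20}
    - {"rx": 0, "ry": 0, "rz": 0, "tx": 0, "ty": 0, "tz": 0, "jaw": 20}
    - {"rx": 0, "ry": 0, "rz": 0, "tx": 0, "ty": 0, "tz": 0, "jaw": 20}
    - {"rx": 0, "ry": 0, "rz": 0, "tx": 0, "ty": 0, "tz": 0, "jaw": 20}
    - {"rx": 0, "ry": 0, "rz": 0, "tx": 0, "ty": 0, "tz": -15, "jaw": 20}
    - {"rx": 0, "ry": 0, "rz": 0, "tx": 0, "ty": 0, "tz": -30, "jaw": 20}
    - {"rx": 0, "ry": 0, "rz": 0, "tx": 0, "ty": 0, "tz": -45, "jaw": 20}
    - {"rx": 0, "ry": 0, "rz": 0, "tx": 0, "ty": 0, "tz": -45, "jaw": 20}
    - {"rx": 0, "ry": 0, "rz": 0, "tx": 0, "ty": 0, "tz": -45, "jaw": 20}
    - {"rx": 0, "ry": 0, "rz": 0, "tx": 0, "ty": 0, "tz": -45, "jaw": 20}
    - {"rx": 0, "ry": 0, "rz": 0, "tx": 0, "ty": 0, "tz": -32, "jaw": 20}
    - {"rx": 0, "ry": 0, "rz": 8.5, "tx": 0, "ty": 0, "tz": 0, "jaw": 20}
    - {"rx": 0, "ry": 0, "rz": 0, "tx": 0, "ty": 0, "tz": 0, "jaw": 20}

```text
clock: 47.25
position: [0.4097, 0.3994, 0.3026]
eef_rot: [-3.139, 0.005, -0.004]
wrist_force: [0.1, 0.2, -1.1]
opening: 0.49
grasp_force: 40.9
```

Call:
play_rows:
  increments:
    - {"rx": 0, "ry": 0, "rz": 0, "tx": 0.9, "ty": 46.7, "tz": 0, "jaw": 20}
    - {"rx": 0, "ry": 0, "rz": 0, "tx": 0.9, "ty": 46.7, "tz": 0, "jaw": 20}
    - {"rx": 0, "ry": 0, "rz": 0, "tx": 0.9, "ty": 46.7, "tz": 0, "jaw": 20}
    - {"rx": 0, "ry": 0, "rz": 0, "tx": 0.9, "ty": 46.7, "tz": 0, "jaw": 20}
    - {"rx": 0, "ry": 0, "rz": 0, "tx": 0.9, "ty": 46.7, "tz": 0, "jaw": 20}
    - {"rx": 0, "ry": 0, "rz": 0, "tx": 0.9, "ty": 46.7, "tz": 0, "jaw": 20}
    - {"rx": 0, "ry": 0, "rz": 0, "tx": 0.9, "ty": 46.7, "tz": 0, "jaw": 20}
    - {"rx": 0, "ry": 0, "rz": 0, "tx": 0.9, "ty": 46.7, "tz": 0, "jaw": 20}
    - {"rx": 0, "ry": 0, "rz": 0, "tx": 0.9, "ty": 46.7, "tz": 0, "jaw": 20}
    - {"rx": 0, "ry": 0, "rz": 0, "tx": 0.9, "ty": 46.7, "tz": 0, "jaw": 20}
    - {"rx": 0, "ry": 0, "rz": 0, "tx": 0.9, "ty": 46.7, "tz": 0, "jaw": 20}
    - {"rx": 0, "ry": 0, "rz": 0, "tx": 0.9, "ty": 46.7, "tz": 0, "jaw": 20}
    - {"rx": 0, "ry": 0, "rz": 0, "tx": 0.9, "ty": 46.7, "tz": 0, "jaw": 20}
    - {"rx": 0, "ry": 0, "rz": 0, "tx": 0.9, "ty": 46.7, "tz": 0, "jaw": 20}
    - {"rx": 0, "ry": 0, "rz": 0, "tx": 0.9, "ty": 46.7, "tz": 0, "jaw": 20}
    - {"rx": 0, "ry": 0, "rz": 0, "tx": 0, "ty": 0, "tz": 45, "jaw": 20}
    - {"rx": 0, "ry": 0, "rz": 0, "tx": 0, "ty": 0, "tz": 45, "jaw": 20}
    - {"rx": 0, "ry": 0, "rz": 0, "tx": 0, "ty": 0, "tz": 45, "jaw": 20}
    - {"rx": 0, "ry": 0, "rz": 0, "tx": 0, "ty": 0, "tz": 40, "jaw": 20}
    - {"rx": 0, "ry": 0, "rz": 0, "tx": 0, "ty": 0, "tz": 0, "jaw": 20}

```text
clock: 49.25
position: [0.4192, -0.2991, 0.1205]
eef_rot: [-3.136, -0.005, 0.013]
wrist_force: [-0.8, 0.2, -0.7]
opening: 0.489
grasp_force: 41.1
```

```bash
python3 - <<'E'
from h import *
w=grab_frame('wrist'); pp('onion3',w,5); pp('comal',w,1);w=grab_frame('wrist'); dl(.424,-.301,.0815)
E
```

```text
onion3 0.93 [ 0.4174 -0.2988  0.0902]
onion3 0.82 [ 0.4862 -0.3391  0.0517]
onion3 0.74 [ 0.4588 -0.261   0.0591]
onion3 0.67 [ 0.5088 -0.2615  0.056 ]
comal 0.82 [ 0.4866 -0.2898  0.0414]
t 49.5 pos [ 0.4238 -0.3021  0.127 ] psi 0.02 z [ 0.003 -0.001 -1.   ] F [-0.9  0.9  0.4] op 0.487 g 41.1 q [ 0.46  0.41  0.08  1.98 -0.05  0.75 -1.01]
tool delta mm [ 0.1 -1.2 45.5]
```

Call:
play_rows:
  increments:
    - {"rx": 0, "ry": 0, "rz": 0, "tx": 1, "ty": 0, "tz": 22, "jaw": 20}
    - {"rx": 0, "ry": 0, "rz": 0, "tx": 0, "ty": 0, "tz": 14, "jaw": 20}
    - {"rx": 0, "ry": 0, "rz": 0, "tx": 0, "ty": 0, "tz": 9, "jaw": 20}
    - {"rx": 0, "ry": 0, "rz": 0, "tx": 0, "ty": 0, "tz": 0, "jaw": 20}
    - {"rx": 0, "ry": 0, "rz": 0, "tx": 0, "ty": 0, "tz": 0, "jaw": 20}

```text
clock: 49.95
position: [0.4246, -0.302, 0.0814]
eef_rot: [3.14, -0.0, 0.004]
wrist_force: [-0.2, -0.4, -0.1]
opening: 0.488
grasp_force: 45.3
```

Call:
play_rows:
  increments:
    - {"rx": 0, "ry": 0, "rz": 0, "tx": 0, "ty": 0, "tz": 0, "jaw": 56}
    - {"rx": 0, "ry": 0, "rz": 0, "tx": 0, "ty": 0, "tz": 0, "jaw": 56}
    - {"rx": 0, "ry": 0, "rz": 0, "tx": 0, "ty": 0, "tz": 0, "jaw": 56}
    - {"rx": 0, "ry": 0, "rz": 0, "tx": 0, "ty": 0, "tz": -20, "jaw": 56}
    - {"rx": 0, "ry": 0, "rz": 0, "tx": 0, "ty": 0, "tz": -45, "jaw": 56}
    - {"rx": 0, "ry": 0, "rz": 0, "tx": 0, "ty": 0, "tz": -45, "jaw": 56}
    - {"rx": 0, "ry": 0, "rz": 0, "tx": 0, "ty": 0, "tz": -30, "jaw": 56}
    - {"rx": 0, "ry": 0, "rz": 0, "tx": -20, "ty": -38, "tz": 0, "jaw": 40}
    - {"rx": 0, "ry": 0, "rz": 0, "tx": -20, "ty": -38, "tz": 0, "jaw": 40}
    - {"rx": 0, "ry": 0, "rz": 0, "tx": -10, "ty": -38, "tz": 0, "jaw": 40}
    - {"rx": 0, "ry": 0, "rz": 0, "tx": 0, "ty": -38, "tz": 0, "jaw": 40}
    - {"rx": 0, "ry": 0, "rz": 0, "tx": 0, "ty": 0, "tz": 0, "jaw": 40}
    - {"rx": 0, "ry": 0, "rz": 0, "tx": 0, "ty": 0, "tz": 0, "jaw": 40}
    - {"rx": 0, "ry": 0, "rz": 0, "tx": 0, "ty": 0, "tz": 0, "jaw": 40}

```text
clock: 51.35
position: [0.3739, -0.1503, 0.2199]
eef_rot: [3.141, -0.003, 0.0]
wrist_force: [0.0, -0.5, 0.8]
opening: 0.469
grasp_force: 0.0
```

```bash
python3 - <<'E'
from h import *
onions(); st(); w=grab_frame('wrist'); save(w,'w9.png'); s=grab_frame('scene')
for f in (w,s):
    for q in ('knob_right_grip','knob_left_grip','stay_knob','comal'): pp(q,f,2)
E
```

```text
('top', 0.66, [0.422, -0.302, 0.053])
('scene', 0.61, [0.424, -0.302, 0.061])
('scene', 0.55, [0.462, -0.259, 0.056])
('top', 0.61, [0.464, -0.259, 0.054])
('top', 0.56, [0.486, -0.336, 0.049])
('scene', 0.61, [0.488, -0.33, 0.057])
('top', 0.41, [0.513, -0.26, 0.052])
('scene', 0.65, [0.514, -0.264, 0.053])
('scene', 0.48, [0.552, -0.301, 0.054])
('top', 0.41, [0.555, -0.302, 0.054])
('top', 0.51, [0.622, 0.387, 0.013])
t 51.5 pos [ 0.3737 -0.1502  0.2197] psi -0.14 z [-0. -0. -1.] F [ 0.2 -0.7 -1.1] op 0.471 g 0.0 q [ 0.25  0.11  0.    2.12 -0.    0.91 -1.32]
knob_right_grip 0.72 [ 0.4184 -0.1482  0.0421]
knob_right_grip 0.46 [ 0.4824 -0.2908  0.041 ]
knob_left_grip 0.74 [ 0.4125 -0.0579  0.0487]
comal 0.92 [ 0.4814 -0.2914  0.0421]
knob_right_grip 0.4 [ 0.4167 -0.1502  0.0461]
knob_left_grip 0.67 [ 0.4162 -0.0589  0.0474]
stay_knob 0.56 [ 0.6281 -0.0696  0.1553]
comal 0.96 [ 0.4868 -0.2918  0.0384]
comal 0.4 [ 0.4266 -0.301   0.0599]
```

View pics/w9.png

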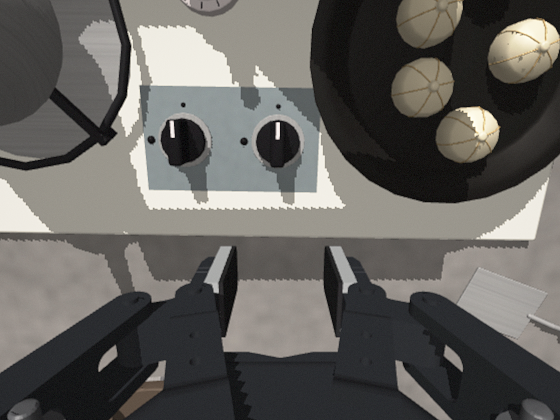

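All five halves sit dome-up in the comal and the stay is still level. The right knob is at (278,143) with its bar along x. Moving above it now.

Call:
play_rows:
  increments:
    - {"rx": 0, "ry": 0, "rz": 0, "tx": 21, "ty": -1, "tz": 30, "jaw": 40}
    - {"rx": 0, "ry": 0, "rz": 0, "tx": 21, "ty": -1, "tz": 30, "jaw": 40}
    - {"rx": 0, "ry": 0, "rz": 0, "tx": 0, "ty": 0, "tz": 40, "jaw": 40}
    - {"rx": 0, "ry": 0, "rz": 0, "tx": 0, "ty": 0, "tz": 0, "jaw": 40}
    - {"rx": 0, "ry": 0, "rz": 0, "tx": 0, "ty": 0, "tz": 0, "jaw": 40}

```text
clock: 52.55
position: [0.415, -0.1474, 0.12]
eef_rot: [-3.141, 0.001, 0.004]
wrist_force: [-0.4, 0.2, -0.1]
opening: 0.467
grasp_force: 0.0
```

```bash
python3 - <<'E'
from h import *
p,M=st(); w=grab_frame('wrist'); pp('knob_right_grip',w,2)
cv2.imwrite('pics/c9.png',cv2.resize(w['img'][120:320,180:380,::-1],(600,600),interpolation=2))
T=w['T_tool_cam'];K=w['camera_matrix']
for P in [(.416,-.149,.049),(.436,-.149,.049),(.396,-.149,.049)]:
    c=np.linalg.inv(T)@np.r_[M.T@(np.array(P)-p),1]; u=(K@c[:3]/c[2])[:2]; print(P,np.round(u),np.round((u-[180,120])*3))
dl(.416,-.149,.049)
E
```

```text
t 52.5 pos [ 0.415  -0.1474  0.12  ] psi -0.05 z [-0.002  0.    -1.   ] F [-0.4  0.2 -0.1] op 0.467 g 0.0 q [ 0.23  0.32 -0.01  2.16  0.    0.66 -1.36]
knob_right_grip 0.28 [ 0.4615 -0.2618  0.0571]
(0.416, -0.149, 0.049) [284. 229.] [313. 328.]
(0.436, -0.149, 0.049) [285. 198.] [314. 233.]
(0.396, -0.149, 0.049) [284. 260.] [313. 419.]
t 52.6 pos [ 0.4164 -0.1478  0.1214] psi -0.07 z [ 0.002 -0.001 -1.   ] F [ 0.5  0.5 -0.5] op 0.464 g 0.0 q [ 0.23  0.32 -0.01  2.16  0.    0.66 -1.36]
tool delta mm [-0.5  1.2 72.4]
```

View pics/c9.png

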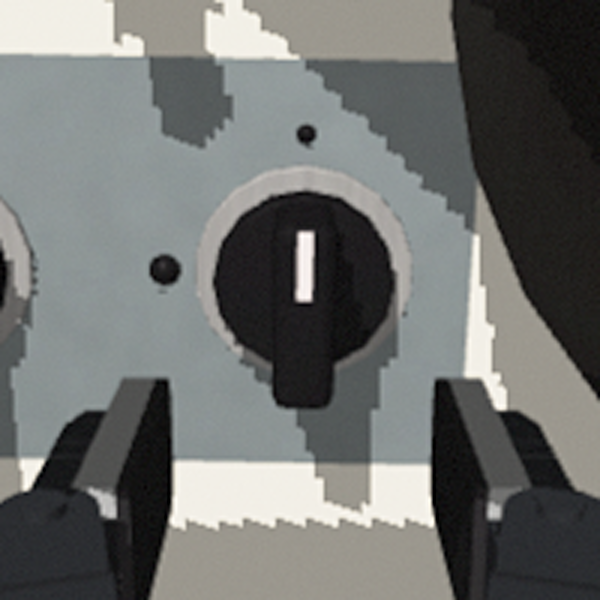

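The bar is centred at about crop (304,310), so aligned to within 2 mm. Grip and turn.

Call:
play_rows:
  increments:
    - {"rx": 0, "ry": 0, "rz": 0, "tx": 1.5, "ty": 0, "tz": 30, "jaw": 40}
    - {"rx": 0, "ry": 0, "rz": 0, "tx": 0, "ty": 0, "tz": 25, "jaw": 40}
    - {"rx": 0, "ry": 0, "rz": 0, "tx": 0, "ty": 0, "tz": 15, "jaw": 40}
    - {"rx": 0, "ry": 0, "rz": 0, "tx": 0, "ty": 0, "tz": 0, "jaw": 40}
    - {"rx": 0, "ry": 0, "rz": 0, "tx": 0, "ty": 0, "tz": 0, "jaw": 5}
    - {"rx": 0, "ry": 0, "rz": 0, "tx": 0, "ty": 0, "tz": 0, "jaw": 5}
    - {"rx": 0, "ry": 0, "rz": 0, "tx": 0, "ty": 0, "tz": 0, "jaw": 5}
    - {"rx": 0, "ry": 0, "rz": 0, "tx": 0, "ty": 0, "tz": 0, "jaw": 5}
    - {"rx": 0, "ry": 0, "rz": 0, "tx": 0, "ty": 0, "tz": 0, "jaw": 5}
    - {"rx": 0, "ry": 0, "rz": 0, "tx": 0, "ty": 0, "tz": 0, "jaw": 5}
  squeeze: 80

```text
clock: 53.65
position: [0.4183, -0.1478, 0.0516]
eef_rot: [3.141, -0.002, 0.005]
wrist_force: [-1.5, 0.2, 10.0]
opening: 0.135
grasp_force: 78.0
```

```bash
python3 - <<'E'
from h import *
st(); print(np.round(sense()['moment'],3))
E
```

```text
t 53.6 pos [ 0.4183 -0.1478  0.0516] psi -0.06 z [ 0.003 -0.001 -1.   ] F [-1.5  0.2 10. ] op 0.135 g 78.0 q [ 0.23  0.45 -0.01  2.21  0.01  0.48 -1.36]
[ 0.114  0.381 -0.012]
```

Call:
play_rows:
  increments:
    - {"rx": 0, "ry": 0, "rz": 0, "tx": 0, "ty": 0, "tz": -1, "jaw": 5}
    - {"rx": 0, "ry": 0, "rz": -6, "tx": 0, "ty": 0, "tz": 0, "jaw": 5}
    - {"rx": 0, "ry": 0, "rz": -8, "tx": 0, "ty": 0, "tz": 0, "jaw": 5}
    - {"rx": 0, "ry": 0, "rz": -8, "tx": 0, "ty": 0, "tz": 0, "jaw": 5}
    - {"rx": 0, "ry": 0, "rz": -8, "tx": 0, "ty": 0, "tz": 0, "jaw": 5}
    - {"rx": 0, "ry": 0, "rz": -8, "tx": 0, "ty": 0, "tz": 0, "jaw": 5}
    - {"rx": 0, "ry": 0, "rz": -6, "tx": 0, "ty": 0, "tz": 0, "jaw": 5}
    - {"rx": 0, "ry": 0, "rz": 0, "tx": 0, "ty": 0, "tz": 0, "jaw": 5}

```text
clock: 54.45
position: [0.4177, -0.1463, 0.0516]
eef_rot: [-2.91, -1.182, -0.002]
wrist_force: [0.5, 6.2, 1.9]
opening: 0.131
grasp_force: 81.1
```

```bash
python3 - <<'E'
from h import *
st(); print(np.round(sense()['moment'],3))
E
```

```text
t 54.5 pos [ 0.4177 -0.1463  0.0516] psi 44.22 z [ 0.001  0.001 -1.   ] F [0.5 6.2 1.9] op 0.131 g 81.1 q [ 0.39  0.46 -0.23  2.2   0.21  0.5  -0.79]
[1.442 0.025 0.068]
```

Call:
play_rows:
  increments:
    - {"rx": 0, "ry": 0, "rz": -8, "tx": 0, "ty": 0, "tz": 0, "jaw": 5}
    - {"rx": 0, "ry": 0, "rz": -8, "tx": 0, "ty": 0, "tz": 0, "jaw": 5}
    - {"rx": 0, "ry": 0, "rz": -8, "tx": 0, "ty": 0, "tz": 0, "jaw": 5}
    - {"rx": 0, "ry": 0, "rz": -8, "tx": 0, "ty": 0, "tz": 0, "jaw": 5}
    - {"rx": 0, "ry": 0, "rz": -8, "tx": 0, "ty": 0, "tz": 0, "jaw": 5}
    - {"rx": 0, "ry": 0, "rz": -6.5, "tx": 0, "ty": 0, "tz": 0, "jaw": 5}
    - {"rx": 0, "ry": 0, "rz": 0, "tx": 0, "ty": 0, "tz": 0, "jaw": 5}
    - {"rx": 0, "ry": 0, "rz": 0, "tx": 0, "ty": 0, "tz": 0, "jaw": 5}
    - {"rx": 0, "ry": 0, "rz": 0, "tx": 0, "ty": 0, "tz": 0, "jaw": 5}

```text
clock: 55.35
position: [0.4162, -0.1457, 0.0516]
eef_rot: [-2.21, -2.231, 0.001]
wrist_force: [-4.8, 10.2, 10.2]
opening: 0.135
grasp_force: 82.3
```

```bash
python3 - <<'E'
from h import *
st(); print(np.round(sense()['moment'],3))
E
```

```text
t 55.4 pos [ 0.4162 -0.1457  0.0516] psi 90.54 z [-0.002  0.001 -1.   ] F [-4.8 10.2 10.2] op 0.135 g 82.3 q [ 0.56  0.49 -0.45  2.19  0.4   0.55 -0.18]
[ 2.204  1.215 -0.043]
```

Release, rise and check.

Call:
play_rows:
  increments:
    - {"rx": 0, "ry": 0, "rz": 0, "tx": 0, "ty": 0, "tz": 0, "jaw": 35}
    - {"rx": 0, "ry": 0, "rz": 0, "tx": 0, "ty": 0, "tz": 0, "jaw": 35}
    - {"rx": 0, "ry": 0, "rz": 0, "tx": 0, "ty": 0, "tz": 0, "jaw": 35}
    - {"rx": 0, "ry": 0, "rz": 0, "tx": 0, "ty": 0, "tz": -20, "jaw": 35}
    - {"rx": 0, "ry": 0, "rz": 0, "tx": 0, "ty": 0, "tz": -40, "jaw": 35}
    - {"rx": 0, "ry": 0, "rz": 0, "tx": 0, "ty": 0, "tz": -45, "jaw": 35}
    - {"rx": 0, "ry": 0, "rz": 0, "tx": 0, "ty": 0, "tz": -45, "jaw": 35}
    - {"rx": 0, "ry": 0, "rz": 0, "tx": 0, "ty": 40, "tz": -40, "jaw": 35}
    - {"rx": 0, "ry": 0, "rz": 0, "tx": 0, "ty": -45, "tz": 0, "jaw": 35}
    - {"rx": 0, "ry": 0, "rz": 0, "tx": 0, "ty": -45, "tz": 0, "jaw": 35}
    - {"rx": 0, "ry": 0, "rz": 0, "tx": 0, "ty": 0, "tz": 0, "jaw": 35}
    - {"rx": 0, "ry": 0, "rz": 0, "tx": 0, "ty": 0, "tz": 0, "jaw": 35}
    - {"rx": 0, "ry": 0, "rz": 0, "tx": 0, "ty": 0, "tz": 0, "jaw": 35}

```text
clock: 56.65
position: [0.3634, -0.1482, 0.2365]
eef_rot: [2.212, 2.229, 0.001]
wrist_force: [0.3, 0.5, -1.1]
opening: 0.414
grasp_force: 0.0
```

```bash
python3 - <<'E'
from h import *
p,M=st(); w=grab_frame('wrist'); onions(); s=grab_frame('scene'); pp('stay_knob',s,1); pp('comal',s,1); pp('kettle',s,1)
T=w['T_tool_cam'];K=w['camera_matrix']
c=np.linalg.inv(T)@np.r_[M.T@(np.array((.417,-.147,.045))-p),1]; x,y=(K@c[:3]/c[2])[:2].astype(int); print(x,y)
a=np.zeros((420,400,3),np.uint8); b=w['img'][:,:,::-1]
a=cv2.resize(b,(400,300)); d=cv2.resize(s['img'][150:260,215:365,::-1],(400,293),interpolation=2)
cv2.imwrite('pics/fin.png',np.vstack([a,d]))
E
```

```text
t 56.6 pos [ 0.3634 -0.1482  0.2365] psi 90.44 z [ 0.001 -0.    -1.   ] F [ 0.3  0.5 -1.1] op 0.414 g 0.0 q [ 0.81  0.12 -0.6   2.08  0.08  0.96  0.17]
('top', 0.64, [0.422, -0.302, 0.054])
('scene', 0.49, [0.422, -0.302, 0.061])
('scene', 0.55, [0.457, -0.259, 0.055])
('top', 0.41, [0.463, -0.258, 0.055])
('top', 0.62, [0.482, -0.335, 0.049])
('scene', 0.66, [0.489, -0.33, 0.056])
('top', 0.48, [0.511, -0.259, 0.05])
('scene', 0.66, [0.514, -0.262, 0.051])
('scene', 0.52, [0.552, -0.302, 0.055])
('top', 0.57, [0.554, -0.3, 0.055])
('top', 0.73, [0.418, -0.056, 0.042])
stay_knob 0.86 [ 0.6267 -0.071   0.1593]
comal 0.75 [ 0.4884 -0.2922  0.0409]
kettle 0.68 [0.501  0.0927 0.0404]
334 187
```

View pics/fin.png

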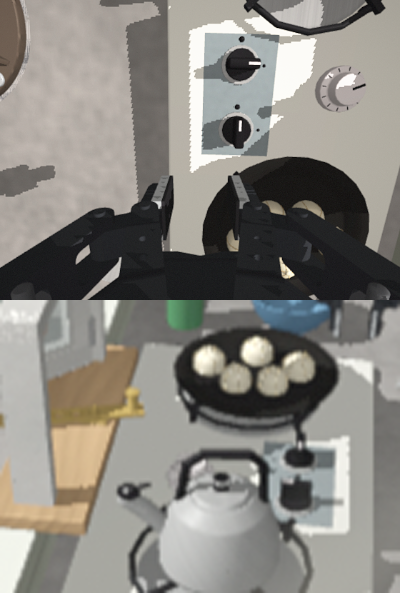

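The final picture shows the right knob (237,130) turned 90° counter-clockwise and the left one (240,63) still off. The stay is level, and all five halves are on the comal. Handing in.

```bash
python3 -c "
from plant import *
print(close_job())"
```

```text
the job is handed in; nothing more can be done
None
```

The job is handed in: the stay's last hole is down over the pin, all five onion halves lie cut face down on the comal, and the right burner's knob was then turned about 90° counter-clockwise, past its click, with the left knob still off.

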